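# Clamp a lens barrel in the inclined vee mount to one click

## Robot

A 6-joint arm with a two-finger parallel gripper is mounted at the origin on the work surface. World frame = base frame: x ahead of the robot, y to its left, z up, the work surface at z = 0. Lengths are in mm, angles in rad, forces in N, time in s.
With the tool pointing down it reaches from about 300 to 775 mm from the base axis. Payload 14.6 kg.
Tool frame: the origin (TCP) lies midway between the tips of the shut fingers; the grasp point (between the pads) lies 19 mm behind it; x points along the fingers, z is the direction in which the jaws open and shut, and the axes are right-handed (so a half turn about x gives the same grasp; the last joint's range is limited). The gripper opens to 94 mm and grips with 3 to 60 N. Pads are 16 mm wide; open, the fingers measure 119 mm over their backs; the gripper's body (75 mm by 177 mm) begins 78 mm behind the grasp point.
Start: joints at [1.226, 0.3, 1.521, -0, 1.321, -0.067], TCP at [150.83, 528.904, 205.446] pointing down, gripper open.
Joint ranges: [-3.03, 3.03], [-0.79, 2.21], [0.23, 2.52], [-1.04, 4.18], [0, 3.07], [-2.55, 2.55]. Speed limits (rad/s): [2.22, 2.22, 2.57, 3.14, 3.14, 3.14].

## Interface

Orientations are given as [roll, pitch, yaw] about the fixed x, y, z axes, in that order (R = Rz(yaw) Ry(pitch) Rx(roll)).
In Python, from cell import * gives the robot as it stands.
- The arm moves only by the tool play_rows, never from a script. Its argument "motion" is one flat list of numbers, 7 for each row, row after row: the turn, a rotation vector about the tool's x, y, z in rad, then the shift along the tool's x, y, z in m, then the closure, from -1 (fully open) to 1 (shut), so that 0 is half open. In form: [rx, ry, rz, x, y, z, fingers, rx, ry, rz, x, y, z, fingers, ...]. A call has 1 to 20 rows; each row shifts and turns the pose as measured when the row begins, along the tool's axes as they then stand; what a row does not reach is not made up. A row lasts 1/10 s, in which the tool goes at most 50 mm and 8.59 degrees, less where a joint would pass 70% of its speed; a pose out of reach is approached as far as the arm can. A call with a gripper value outside its range is refused whole. The fingers move at their own pace and stop on an object; "newtons" is the grip in N (left out, the last holds). Time passes only in rows, so rows that do not move let the fingers close. It gives the time, the measured TCP pose, the force and the opening at its end, in the units of the state.
- read_state(): the state, without advancing time (a new reading comes with each control period).
- camera(name): name is "scene" or "top" or "wrist"; returns (picture, depth): 384x512x3 uint8, blue, green, red; 384x512 float32, mm along the optical axis (not along the pixel's ray), 0 where there is no reading.
- camera_params(name): a dict with "fx", "fy", "cx", "cy" (pixels), "T" (4x4, takes a point from camera to world coordinates). Camera axes: x right, y down, z forward; pixel columns grow to the right and rows downward; lengths in mm; the calibration is good to about 2 mm. The wrist camera is an equidistant fisheye: a pixel r from the principal point sees the ray r / f radians off the axis. A picture is of the moment at which its call begins: read the wrist's pose just before it. camera_params takes no time and is no camera call; for the wrist camera it gives the pose at the moment of the call.
- sign_off(): hands the job in, once; it reports no verdict.
Trained networks look in the newest picture that a camera, given by its name, has taken for a name from the list of things; names that differ only in an ending like _2 or _b are one class to them, and where a whole thing is asked for, a point or a joint stands for the part that bears it (a point fixed in the world has none). Each returns a list of dicts, best first, with "conf" (0 to 1); they miss things now and then, are a little off and sometimes report something else, mostly with a low value. They report only what shows in the picture. A call takes as long as a camera call. They do not tell look-alikes from the thing itself.
- masks_of(camera, name): "region" (384x512 bool, what is visible of it).
- place_of(camera, name): "at" ([x, y, z] in mm, in the coordinates of the camera as it stood for that picture, good to about 4 mm: a listed point, or the origin of a listed thing).
The state is a dict: "clock": time; "joints": joint angles; "qd": joint speeds; "effort": joint torques, N m; "eef_pos": TCP position; "eef_rot": TCP orientation; "wrist_force": force on the tool from outside, world axes, zero at the start; "moment": the same for the moment, N m; "finger_gap": finger opening in mm.
Only numpy, scipy, OpenCV 4.12 (cv2) and the standard library are available. Lean on these libraries where they do the work, as an engineer would, in place of code of your own. Each camera call takes 0.05 s, during which the arm holds its last target.

## Task

Take the black lens barrel from its grey rest, lay it in the sloping vee mount with its brass-banded lens end uphill and its lower end against the brass stop, and let go. Then swing the blue clamp strap over it as far as it goes, and turn the red-gripped lever clockwise until its torque clutch clicks once: stop at that first click, do not force it further, and let go. Leave the other things on the bench where they are.

Things in the scene. Friction and masses are not known exactly. Their poses are not given: they have to be found in the camera images.
- barrel: lens barrel: black cylinder 40 mm in diameter, 160 mm long, about 0.3 kg, level in its rest at first. Origin at its middle, on its axis; +x along the axis to the lens end (brass band 14 mm wide, glass face; two thin silver bands near the other end). Grip it across its diameter near the middle
- stop (a point): middle of the brass stop's face, 80 mm downhill of the vee's origin and 24 mm nearer the baseplate; the stop is 40 mm wide, 38 mm high
- clutch (a point): on the hub's axis, at the lever. Once the hub is tight the clutch resists: about 0.5 N m (6 N at the grip) makes it let go, with 0.04 rad of flex; then resistance falls away and the lever snaps to a notch 0.30 rad past the hub (grip's y in the hub's frame from 0 to -24 mm) and stays: the click. There it is rigid again; forcing it on (over 10 N, y past -29 mm) over-tightens
- lens_end (a point): centre of the barrel's lens-end face, 80 mm from its middle
- rest: fixed low grey rest, 150 x 60 mm, with two vee notches 16 mm wide, 55 mm either side of its middle, up to 34 mm high; barrel axis 36 mm above the table; 94 mm free for fingers between the notches. Origin under its middle on the table, x along the groove
- vee: sloping vee mount, fixed. Origin: where the barrel's middle lies when home (112 mm above the table); +x uphill along the groove (rises 30 degrees, away from the robot), +z square to the slope (leans 30 degrees towards the robot). Two steel 90-degree vees 24 mm wide at x = -50 and +50 mm, 28 mm to each side, up to z = -2 mm; 76 mm clear between them; baseplate 190 x 112 mm at z = -43 mm
- strap (a joint): angle of the blue clamp strap about its post, rad: 0 swung aside (pointing uphill and outwards), 1.92 over the barrel against its stop (pointing along vee -y). Grows as it closes, clockwise from above. Stiff hinge, about 0.25 N m (2 to 4 N at the knob); stays where left. Strap 26 mm wide, 14 mm thick, z = 31 to 45 mm in the vee's frame
- hinge (a point): on the strap's hinge axis, which is parallel to vee z, at mid thickness of the strap; below it the steel post (24 mm thick) at x = 50, y = 70 mm in the vee's frame
- knob (a point): middle of the grip length of the black upright peg near the strap's free end: 16 mm in diameter, 43 mm tall, parallel to vee z, 120 mm from the hinge axis. The point is 20 mm below the peg's top, 23 mm above the strap. Swing the strap by it
- hub: brass hub of the clamp screw on the strap, 36 mm in diameter, 70 mm from the strap hinge; z is its axis, parallel to vee z; turns with the lever, +x along the lever until the click. Turned clockwise from above with 0.1 N m it lowers the clamp pad 8 mm per rad; after 0.6 to 0.9 rad (differs each time, cannot be seen) it is tight and stops dead; then only the lever goes on, against the clutch
- lever_grip (a point): middle of the lever's red upright grip: 18 mm in diameter, 43 mm tall, parallel to vee z, 80 mm from the hub axis. The point is 20 mm below its top, 23 mm above the lever's bar (14 mm wide, 12 mm thick, top 24 mm above the strap). With the strap closed the lever points about downhill at first and turns clockwise
- oil: small blue bottle with a white cap, 32 mm wide, 85 mm tall; leave it alone. Origin under its middle
- wipes: green wipes box, 120 x 220 x 75 mm; leave it alone. Origin under its middle
- dish: shallow glass dish, 90 mm wide, 16 mm tall; leave it alone. Origin under its middle
- filter: dark steel filter ring, 50 mm wide, 12 mm tall; leave it alone. Origin under its middle
- driver: orange-handled screwdriver, 180 mm long, lying on the bench; leave it alone. Origin under its middle
- control: white stage control with two upright grips, 110 x 170 mm, 105 mm tall; leave it alone. Origin under its middle
- pot: clear sample pot, 66 mm wide, 55 mm tall; leave it alone. Origin under its middle
Things that resemble listed ones, but are neither listed nor needed, are in the scene too. Leave any orange look-alike of the barrel alone.

How it is judged (in metres and radians):
On the way, in this order (a step that is already met when the one before it is completed fails the run):
1. the barrel lies home in the vee, lens end uphill, and is let go (x of barrel in the frame of vee between -0.005 and 0.005 m and y of barrel in the frame of vee between -0.003 and 0.003 m and z of barrel in the frame of vee between -0.004 and 0.003 m and angle between the x axis of barrel and the x axis of vee, either way round below 0.05 rad and x of lens_end in the frame of vee above 0.05 m and contact force between the fingers and barrel below 0.1 N), for 0.2 s.
2. the strap is swung over the barrel to its stop (x of barrel in the frame of vee between -0.005 and 0.005 m and y of barrel in the frame of vee between -0.003 and 0.003 m and z of barrel in the frame of vee between -0.004 and 0.003 m and angle between the x axis of barrel and the x axis of vee, either way round below 0.05 rad and x of lens_end in the frame of vee above 0.05 m and value of joint strap above 1.85 rad), for 0.2 s.
3. the lever has clicked once (all of step 2 and y of lever_grip in the frame of hub below -0.018 m), for 0.2 s.
At the end, for the whole second after the job is handed in: Barrel in the vee, lens end uphill, lower end within 5 mm of the stop, within 3 mm sideways and in height, 0.05 rad of the groove, still; strap joint above 1.85 rad, its pad pressing the barrel with over 2 N; clutch clicked once (lever grip y -18 to -29 mm in the hub frame) (all of step 3 and y of lever_grip in the frame of hub above -0.029 m and contact force between strap and barrel above 2 N and linear speed of barrel below 0.01 m/s); the robot touches nothing.
It fails at once if the lever is forced past the first click (grip beyond y = -29 mm in the hub's frame) (y of lever_grip in the frame of hub below -0.029 m).
It fails at once if another thing on the bench is pushed by more than 30 mm (distance of any of oil, wipes, dish, filter, driver, control, pot from where it was at the start of the episode above 0.03 m).
It also fails if it takes over 72 s, if anything falls off the work surface, if the arm or the gripper's body presses on something with over 40 N, if the wrist force passes 120 N, or if a joint passes its speed limit or range.

## Working session

There is one attempt and no reset: what is moved stays moved. The work goes in short steps, Python scripts to look and compute and a tool call to move; the robot and the scene stay as the last step left them, time stands still between calls to the robot, and variables do not carry over. Pictures are saved under pics/ and viewed, and the job is handed in when it is done.

Besides the shell and the picture viewer there is one more tool, called after "Call:" as name(argument=value, ...) on one line, values as JSON. play_rows: Moves the arm, as the interface text tells. Its arguments: {"type":"object","properties":{"motion":{"type":"array","items":{"type":"number"}},"newtons":{"type":"number"}},"required":["motion"]}

```bash
ls; mkdir -p pics; cat > h.py <<'E'
from cell import *
import numpy as np, cv2
from scipy.spatial.transform import Rotation as R
def T2w(cam,p):
    T=np.array(camera_params(cam)["T"]);return T[:3,:3]@np.array(p)+T[:3,3]
def pose():
    s=read_state();return np.array(s["eef_pos"]),R.from_euler('xyz',s["eef_rot"]).as_matrix(),s
E
python3 - <<'E'
from h import *
print(read_state())
for c in ["scene","top","wrist"]:
    im,d=camera(c); cv2.imwrite(f"pics/a_{c}.png",im); np.save(f"pics/a_{c}.npy",d)
    p=camera_params(c); print(c,p["fx"],p["cx"],p["cy"],np.round(p["T"],3).tolist())
E
```

```text
pics
{'clock': 0.0, 'joints': array([ 1.22638302e+00,  3.00481449e-01,  1.52157671e+00, -1.19596456e-05,
        1.32070496e+00, -6.65797924e-02]), 'qd': array([ 0.00133634, -0.00151422,  0.00017305, -0.00235435, -0.00121856,
       -0.00171569]), 'effort': array([-3.27615311e-06, -5.31790030e+01, -3.52765703e+01,  7.08995503e-02,
        2.41306279e-02, -5.54486394e-05]), 'eef_pos': array([150.75622803, 528.66177646, 204.88250562]), 'eef_rot': array([ 3.08490957,  1.56962581, -1.90530995]), 'wrist_force': array([ 1.33627903e-01,  7.46307480e-01, -5.05326439e-04]), 'moment': array([-0.02279404,  0.00165742, -0.00093034]), 'finger_gap': 93.75614963639735}
scene 439.62619964739076 254.7586175786703 196.95796718100075 [[0.813, 0.378, -0.443, 1111.636], [0.582, -0.507, 0.635, -824.383], [0.015, -0.774, -0.633, 1004.624], [0.0, 0.0, 0.0, 1.0]]
top 422.9642603100213 252.04140078226996 194.3762357397653 [[-0.023, -0.977, 0.213, 174.408], [-1.0, 0.021, -0.01, 8.604], [0.005, -0.213, -0.977, 1670.321], [0.0, 0.0, 0.0, 1.0]]
wrist 297.3186396354542 256.30032045705104 186.65154171755628 [[0.273, 0.929, 0.249, 77.578], [0.962, -0.264, -0.072, 549.038], [-0.002, 0.26, -0.966, 383.4], [0.0, 0.0, 0.0, 1.0]]
```

View pics/a_scene.png

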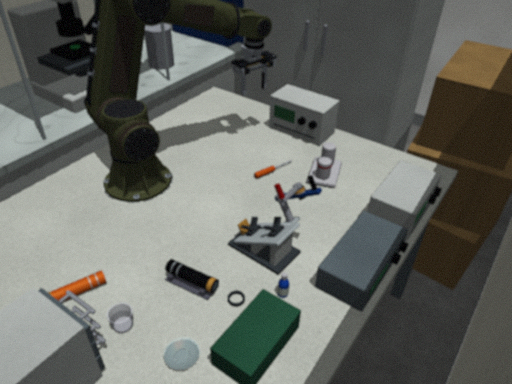

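View pics/a_top.png

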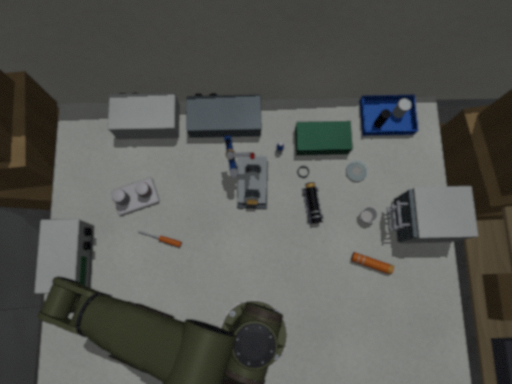

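View pics/a_wrist.png

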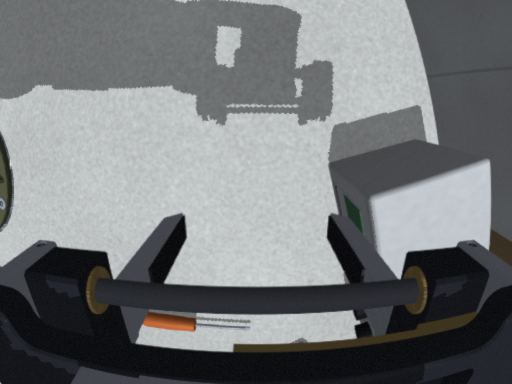

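```bash
python3 - <<'E'
from h import *
for c in ["scene","top","wrist"]:
    for n in ["barrel","lens_end","rest","vee","stop","hinge","knob","hub","lever_grip","clutch"]:
        try:
            for r in place_of(c,n)[:3]:
                p=np.array(r["at"]);q=camera_params(c)
                px=(q["fx"]*p[0]/p[2]+q["cx"],q["fy"]*p[1]/p[2]+q["cy"])
                print(c,n,round(r["conf"],2),np.round(T2w(c,p)),np.round(px))
        except Exception as e: print(c,n,e)
print(read_state()["clock"])
E
```

```text
scene barrel 0.66 [ 494. -249.   39.] [191. 275.]
scene barrel 0.57 [ 255. -464.   22.] [ 75. 288.]
scene lens_end 0.95 [ 569. -238.   36.] [214. 286.]
scene lens_end 0.84 [ 227. -535.   19.] [ 47. 300.]
scene rest 0.84 [ 488. -243.   -3.] [191. 283.]
scene vee 0.97 [558. -14. 114.] [257. 220.]
scene vee 0.66 [ 633. -211.   -2.] [238. 299.]
scene stop 0.73 [506.  -9.  51.] [245. 227.]
scene hinge 0.83 [590.  62. 170.] [281. 197.]
scene hinge 0.57 [ 569. -235.   39.] [214. 284.]
scene hinge 0.18 [ 632. -213.   -1.] [237. 299.]
scene knob 0.65 [674.  81. 257.] [311. 181.]
scene hub 0.85 [645.  70. 209.] [299. 192.]
scene hub 0.63 [ 572. -238.   37.] [214. 286.]
scene lever_grip 0.54 [624.  -8. 258.] [279. 190.]
scene clutch 0.56 [642.  72. 225.] [299. 187.]
top barrel 0.78 [ 495. -244.   38.] [312. 202.]
top barrel 0.76 [ 255. -463.   18.] [371. 262.]
top barrel 0.66 [ 724. -124.   -3.] [279. 150.]
top lens_end 0.7 [ 226. -540.   25.] [392. 270.]
top rest 0.6 [ 487. -250.    1.] [312. 206.]
top rest 0.55 [502.  -5.  50.] [251. 201.]
top vee 0.74 [560.  -8. 110.] [252. 183.]
top stop 0.58 [499.  -8.  49.] [252. 202.]
top stop 0.27 [559.  -4. 110.] [251. 183.]
top hinge 0.8 [589.  56. 172.] [234. 171.]
top hinge 0.41 [557.  -8. 113.] [252. 183.]
top knob 0.59 [681.  78. 252.] [227. 140.]
top knob 0.51 [ 626. -218.    2.] [303. 172.]
top hub 0.61 [642.  70. 212.] [230. 154.]
top lever_grip 0.66 [622.  -8. 258.] [252. 155.]
top clutch 0.58 [636.  70. 226.] [230. 155.]
1.65
```

Candidates for the barrel: black with a brass band (scene 191,275; top 312,202), an orange look-alike (scene 75,288; top 371,262), and a small black thing in the blue tray (top 382,118). I choose the black one on the rest; its lens end already points away from the robot. Next I'll check a close crop and fit the vee's yaw.

```bash
cat >> h.py <<'E'
def veeR(psi):
    c,s=np.cos(psi),np.sin(psi);a=np.pi/6
    x=[np.cos(a)*c,np.cos(a)*s,np.sin(a)];y=[-s,c,0];return np.array([x,y,np.cross(x,y)]).T
def plan(tp,tR):
    """print tool-frame shift/rotvec from current to target"""
    p,Rm,s=pose()
    d=Rm.T@(np.array(tp)-p); rv=R.from_matrix(Rm.T@tR).as_rotvec()
    print("clock",round(s["clock"],2),"pos",np.round(p,1),"total shift world",np.round(np.array(tp)-p,1),"dist",round(np.linalg.norm(d),1),"ang deg",round(np.degrees(np.linalg.norm(rv)),1))
    print("tool shift mm",np.round(d,1),"rotvec",np.round(rv,4))
def rowsim(tp,tR,n):
    """n equal world steps w. rotation spread; prints rows (tool frame)"""
    p,Rm,s=pose(); rv=R.from_matrix(Rm.T@tR).as_rotvec(); out=[]
    for i in range(n):
        Ri=Rm@R.from_rotvec(rv*i/n).as_matrix()
        d=Ri.T@((np.array(tp)-p)/n)/1000
        out.append(np.round(np.r_[rv/n,d],4).tolist())
    for o in out: print(o)
E
python3 - <<'E'
from h import *
im=cv2.imread("pics/a_scene.png");cv2.imwrite("pics/crop1.png",cv2.resize(im[165:310,140:340],None,fx=4,fy=4,interpolation=cv2.INTER_CUBIC))
p,Rm,s=pose();print(np.round(Rm,3));T=np.array(camera_params("wrist")["T"]);print(np.round(Rm.T@(T[:3,3]-p)),np.round(Rm.T@T[:3,:3],3))
tR=np.array([[0,0,-1],[1,0,0],[0,-1,0]]).T
for sgn in (1,-1):
    tR=np.array([[0,0,-1],[sgn,0,0],np.cross([0,0,-1],[sgn,0,0])]).T
    print(sgn); plan([470,-60,330],tR)
E
```

```text
[[-0.    -0.962  0.274]
 [ 0.     0.274  0.962]
 [-1.     0.     0.   ]]
[-178.   76.   -1.] [[ 0.001 -0.26   0.966]
 [ 0.001 -0.966 -0.26 ]
 [ 1.     0.001 -0.001]]
1
clock 1.65 pos [150.8 528.9 205.4] total shift world [ 319.2 -588.9  124.6] dist 681.3 ang deg 164.1
tool shift mm [-124.6 -468.4 -478.8] rotvec [ 2.8638 -0.     -0.    ]
-1
clock 1.65 pos [150.8 528.9 205.4] total shift world [ 319.2 -588.9  124.6] dist 681.3 ang deg 15.9
tool shift mm [-124.6 -468.4 -478.8] rotvec [-0.2778  0.     -0.    ]
```

View pics/crop1.png

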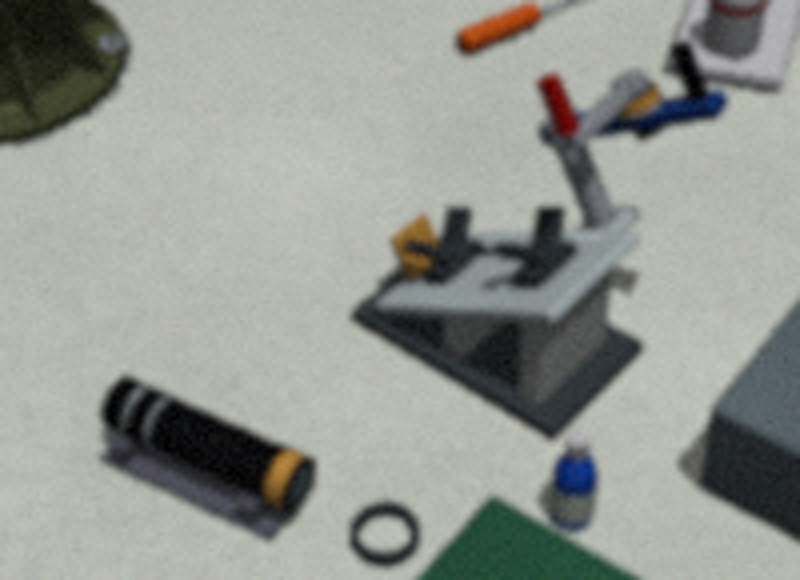

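The crop shows the black barrel with the brass band at the far right and the two silver bands at the robot's end, so the choice is confirmed. I'll move the wrist to look at the vee.

Call:
play_rows(motion=[-0.139,0,0,-0.04,0,0,-1,-0.139,0,0,-0.04,0,0,-1,0,0,0,-0.04,-0.02,-0.03,-1,0,0,0,0,-0.023,-0.042,-1,0,0,0,0,-0.023,-0.042,-1,0,0,0,0,-0.023,-0.042,-1,0,0,0,0,-0.023,-0.042,-1,0,0,0,0,-0.023,-0.042,-1,0,0,0,0,-0.023,-0.042,-1,0,0,0,0,-0.023,-0.042,-1,0,0,0,0,-0.023,-0.042,-1,0,0,0,0,-0.023,-0.042,-1,0,0,0,0,-0.023,-0.042,-1,0,0,0,0,-0.023,-0.042,-1,0,0,0,0,-0.023,-0.042,-1,0,0,0,0,-0.023,-0.042,-1,0,0,0,0,0,0,-1])

```text
clock: 3.35
eef_pos: [484.2, -64.5, 328.4]
eef_rot: [-1.715, 1.565, -0.128]
wrist_force: [0.6, 1.1, -0.5]
finger_gap: 94.1
```

```bash
cat >> h.py <<'E'
def look(tag,names,cam="wrist",show=True):
    im,d=camera(cam); cv2.imwrite(f"pics/{tag}.png",im); np.save(f"pics/{tag}.npy",d)
    out={}
    for n in names:
        for r in place_of(cam,n)[:2]:
            w=T2w(cam,r["at"]); print(n,round(r["conf"],2),np.round(w,1)); out.setdefault(n,w)
    return out
E
python3 - <<'E'
from h import *
look("b_wrist",["barrel","lens_end","rest","vee","stop","hinge","knob","hub","lever_grip","clutch"])
E
```

```text
barrel 0.82 [ 257.3 -464.    20.5]
barrel 0.76 [ 493.3 -249.1   37.3]
lens_end 0.75 [ 228.8 -536.1   24.5]
lens_end 0.73 [ 574.6 -230.4   35.8]
rest 0.84 [ 4.925e+02 -2.428e+02 -4.000e-01]
vee 0.87 [560.4  -7.1 111.9]
stop 0.9 [499.5  -0.8  54.3]
hinge 0.72 [585.8  67.4 174. ]
hinge 0.33 [ 493.1 -246.6   36. ]
knob 0.86 [674.1  84.8 256.9]
knob 0.49 [ 443.2 -458.5    1.9]
hub 0.94 [638.9  75.6 210.3]
lever_grip 0.66 [621.1  -0.9 255.4]
lever_grip 0.63 [ 443.  -459.5    1. ]
clutch 0.78 [633.5  81.6 224.7]
```

View pics/b_wrist.png

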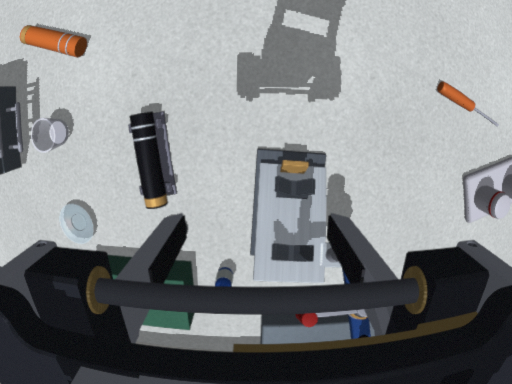

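```bash
cat >> h.py <<'E'
def cloud(cam,d,mask=None):
    q=camera_params(cam);v,u=np.nonzero((d>0)&(mask if mask is not None else True))
    z=d[v,u].astype(float);X=(u-q["cx"])/q["fx"];Y=(v-q["cy"])/q["fy"]
    if cam=="wrist":
        r=np.hypot(X,Y)+1e-12;t=np.tan(r)/r;X=X*t;Y=Y*t
    P=np.c_[X*z,Y*z,z];T=np.array(q["T"]);return P@T[:3,:3].T+T[:3,3],u,v
E
python3 - <<'E'
from h import *
for cam,tag in (("wrist","b_wrist"),("top","a_top"),("scene","a_scene")):
    d=np.load(f"pics/{tag}.npy")
    ms=masks_of(cam,"barrel")
    for m in ms[:3]:
        P,u,v=cloud(cam,d,m["region"]);c=np.median(P,0)
        if abs(c[1]+246)>30: continue
        P=P[(P[:,2]>40)&(P[:,2]<60)]
        # top ridge: fit cylinder r=20 axis height 36, dir in xy
        from scipy.optimize import least_squares
        def f(q):
            a=np.array([np.cos(q[2]),np.sin(q[2])]);n=np.array([-a[1],a[0]])
            lat=(P[:,:2]-[492,q[0]])@n
            return np.hypot(lat,P[:,2]-q[1])-20
        r=least_squares(f,[-246,36,0.1],loss="soft_l1")
        a=np.array([np.cos(r.x[2]),np.sin(r.x[2])]);al=(P[:,:2]-[492,r.x[0]])@a
        e=np.percentile(al,[1,99]);print(cam,m["conf"],len(P),np.round(r.x,3),"ext",e,"mid",np.round([492,r.x[0]]+a*e.mean(),1),"rms",np.sqrt(np.mean(r.fun**2)))
    ms=masks_of(cam,"vee")
    for m in ms[:1]:
        P,u,v=cloud(cam,d,m["region"]);
        for psi in (0,):
            Q=(P-[560,-8,112])@veeR(psi)
            pl=Q[(abs(Q[:,2]+43)<5)]
            print(cam,"plate n",len(pl),np.median(pl[:,2]))
            for x0 in range(-90,100,20):
                s=pl[abs(pl[:,0]-x0)<10]
                if len(s)>20: print(x0,np.round(np.percentile(s[:,1],[2,98]),1),np.round(np.median(s[:,2]),1))
E
```

```text
wrist 0.75 2057 [-2.43294e+02  3.65160e+01  1.30000e-01] ext [-76.91837659  79.04386476] mid [ 493.1 -243.2] rms 0.8383801784106572
wrist plate n 6620 -42.3648852648232
-90 [-46.6  60.2] -42.3
-70 [-47.7  60.6] -42.4
-50 [-48.8  60.3] -42.2
-30 [-47.5  58.1] -42.5
-10 [-48.6  57.7] -42.4
10 [-49.7  57.1] -42.4
30 [-50.9  60.3] -42.4
50 [-52.1  61.5] -42.0
70 [-51.7  76.3] -42.3
90 [-52.8  53.6] -42.3
top 0.71 350 [-2.49408e+02  3.61670e+01  1.21000e-01] ext [-79.53715895  78.13043239] mid [ 491.3 -249.5] rms 2.8800261341036655
top plate n 848 -43.24759633884119
-90 [-50.   54.9] -43.5
-70 [-53.3  55.6] -43.2
-50 [-55.1  51.2] -43.4
-30 [-54.8  50.4] -43.0
-10 [-55.2  50. ] -42.9
10 [-55.4  53.2] -43.0
30 [-55.5  48.8] -43.6
50 [-59.7  52.1] -43.4
70 [-59.7  54.4] -43.6
90 [-56.  46.] -43.2
scene 0.83 647 [-2.46348e+02  3.72430e+01  1.19000e-01] ext [-75.46547998  81.964059  ] mid [ 495.2 -246. ] rms 2.361619183721232
scene plate n 815 -41.75212031334763
-90 [-53.3  -3.4] -40.9
-70 [-53.1  58.3] -41.0
-50 [-54.9  56. ] -42.0
-30 [-55.1  56.8] -41.6
-10 [-55.8  50.7] -41.6
10 [-57.5   9.1] -41.2
30 [-57.   59.8] -41.3
50 [-58.4  83.5] -41.6
70 [-59.2  84.3] -42.1
90 [-59.4  50. ] -42.5
```

```bash
cat >> h.py <<'E'
def downR(psi):
    x=np.array([0,0,-1.]);y=-np.array([np.cos(psi),np.sin(psi),0]);return np.array([x,y,np.cross(x,y)]).T
E
python3 - <<'E'
from h import *
plan([493,-246,150],downR(0.124))
rowsim([493,-246,150],downR(0.124),6)
E
```

```text
clock 4.2 pos [482.9 -60.4 329.5] total shift world [  10.1 -185.6 -179.5] dist 258.4 ang deg 6.0
tool shift mm [ 179.7   -5.  -185.6] rotvec [-0.104  -0.0011  0.0077]
[-0.0173, -0.0002, 0.0013, 0.0299, -0.0008, -0.0309]
[-0.0173, -0.0002, 0.0013, 0.0299, -0.0003, -0.031]
[-0.0173, -0.0002, 0.0013, 0.0299, 0.0002, -0.031]
[-0.0173, -0.0002, 0.0013, 0.0299, 0.0007, -0.031]
[-0.0173, -0.0002, 0.0013, 0.0299, 0.0012, -0.0309]
[-0.0173, -0.0002, 0.0013, 0.0299, 0.0017, -0.0309]
```

Call:
play_rows(motion=[-0.017,0,0.001,0.03,-0.001,-0.031,-1,-0.017,0,0.001,0.03,0,-0.031,-1,-0.017,0,0.001,0.03,0,-0.031,-1,-0.017,0,0.001,0.03,0.001,-0.031,-1,-0.017,0,0.001,0.03,0.001,-0.031,-1,-0.017,0,0.001,0.03,0.002,-0.031,-1,0,0,0,0,0,0,-1])

```text
clock: 4.9
eef_pos: [494.0, -252.9, 144.3]
eef_rot: [-1.81, 1.564, -0.11]
wrist_force: [-0.1, 0.3, 0.0]
finger_gap: 93.9
```

```bash
cat >> h.py <<'E'
def barrelfit(cam,d,zc=36,c0=(493,-246)):
    from scipy.optimize import least_squares
    for m in masks_of(cam,"barrel"):
        P,u,v=cloud(cam,d,m["region"]);c=np.median(P,0)
        if np.hypot(c[0]-c0[0],c[1]-c0[1])>60: continue
        P=P[(P[:,2]>40)&(P[:,2]<60)]
        def f(q):
            a=np.array([np.cos(q[2]),np.sin(q[2])]);n=np.array([-a[1],a[0]])
            return np.hypot((P[:,:2]-[c0[0],q[0]])@n,P[:,2]-q[1])-20
        r=least_squares(f,[c0[1],36,0.1],loss="soft_l1")
        a=np.array([np.cos(r.x[2]),np.sin(r.x[2])]);al=(P[:,:2]-[c0[0],r.x[0]])@a
        e=np.percentile(al,[1,99]);print("barrel",len(P),np.round(r.x,3),"ext",np.round(e,1),"mid",np.round([c0[0],r.x[0]]+a*e.mean(),1))
E
python3 - <<'E'
from h import *
look("c_wrist",["barrel","lens_end","rest"])
barrelfit("wrist",np.load("pics/c_wrist.npy"))
p,Rm,s=pose();print(p)
E
```

```text
barrel 0.8 [ 495.6 -252.2   41.5]
lens_end 0.64 [ 577.3 -235.7   36.7]
barrel 4485 [-2.45454e+02  4.05640e+01  1.28000e-01] ext [-75.6  79.3] mid [ 494.8 -245.2]
[ 496.36023126 -250.22490164  149.98277972]
```

View pics/c_wrist.png

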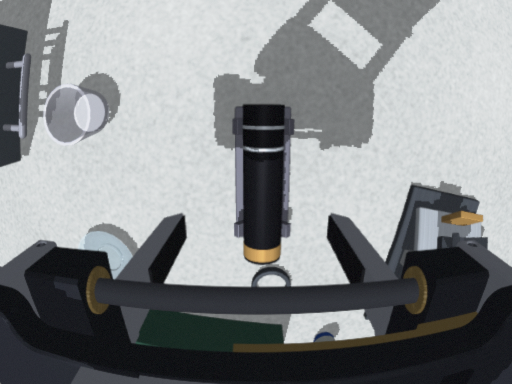

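```bash
python3 - <<'E'
from h import *
plan([495,-246.5,18],downR(0.125))
E
```

```text
clock 5.15 pos [ 496.4 -250.2  150. ] total shift world [  -1.4    3.7 -132. ] dist 132.0 ang deg 0.9
tool shift mm [131.9   2.6   4.7] rotvec [ 0.0066 -0.0062  0.013 ]
```

Call:
play_rows(motion=[0.007,-0.006,0.013,0.03,0.001,0.003,-1,0,0,0,0.035,0.001,0.002,-1,0,0,0,0.03,0,0,-1,0,0,0,0.02,0,0,-1,0,0,0,0.01,0,0,-1,0,0,0,0,0,0,-1,0,0,0,0,0,0,-1])

```text
clock: 5.85
eef_pos: [500.4, -242.7, 31.0]
eef_rot: [-2.223, 1.554, -0.521]
wrist_force: [1.0, -0.1, 1.1]
finger_gap: 93.9
```

```bash
python3 - <<'E'
from h import *
plan([495,-246.5,18],downR(0.125)); print(read_state()["wrist_force"])
E
```

```text
clock 5.85 pos [ 500.4 -242.7   31. ] total shift world [ -5.4  -3.8 -13. ] dist 14.6 ang deg 1.0
tool shift mm [13.   6.  -2.9] rotvec [ 0.006  -0.0101  0.0134]
[ 1.0090695  -0.10900549  1.13398054]
```

Call:
play_rows(motion=[0.006,-0.01,0.013,0.007,0.004,-0.002,-1,0,0,0,0.005,0.002,-0.001,-1,0,0,0,0.002,0,0,-1,0,0,0,0,0,0,-1])

```text
clock: 6.25
eef_pos: [495.9, -247.6, 19.0]
eef_rot: [-2.186, 1.567, -0.491]
wrist_force: [0.0, -0.9, -0.0]
finger_gap: 93.8
```

```bash
python3 - <<'E'
from h import *
plan([495,-246.5,18],downR(0.125)); print(read_state()["wrist_force"])
E
```

```text
clock 6.25 pos [ 495.9 -247.6   19. ] total shift world [-0.9  1.1 -1. ] dist 1.8 ang deg 0.2
tool shift mm [1.  0.8 1.2] rotvec [-0.0005 -0.0022  0.0031]
[ 0.01232204 -0.87141588 -0.00836359]
```

Call:
play_rows(motion=[0,0,0,0.001,0,0.001,1,0,0,0,0,0,0,1,0,0,0,0,0,0,1,0,0,0,0,0,0,1,0,0,0,0,0,0,1,0,0,0,0,0,0,1,0,0,0,0,0,0,1,0,0,0,0,0,0,1], newtons=30)

```text
clock: 7.05
eef_pos: [496.0, -246.6, 18.4]
eef_rot: [-2.182, 1.566, -0.486]
wrist_force: [-0.5, 0.8, 0.1]
finger_gap: 39.6
```

```bash
python3 - <<'E'
from h import *
V=veeR(-0.034);o=np.array([560,-7,112])
# tool x=-z_vee, y=-x_vee
tR=np.array([-V[:,2],-V[:,0],np.cross(-V[:,2],-V[:,0])]).T
p,Rm,s=pose();print(p,s["wrist_force"],s["finger_gap"])
# lift to z=230, then hover at vee: grasp point at vee(12,0,70)
h=o+V@np.array([12,0,70-19]);print("hover",h)
plan(h,tR)
rowsim([495,-247,200],Rm,4)
E
```

```text
[ 496.03123561 -246.55483287   18.44108546] [-0.46287922  0.80084387  0.14366044] 39.55391670464476
hover [544.90103625  -6.48643732 162.16729559]
clock 7.05 pos [ 496.  -246.6   18.4] total shift world [ 48.9 240.1 143.7] dist 284.0 ang deg 31.1
tool shift mm [-144.   -78.9  231.8] rotvec [ 0.1555  0.0393 -0.5186]
[0.0, 0.0, 0.0, -0.0454, 0.0001, -0.0002]
[0.0, 0.0, 0.0, -0.0454, 0.0001, -0.0002]
[0.0, 0.0, 0.0, -0.0454, 0.0001, -0.0002]
[0.0, 0.0, 0.0, -0.0454, 0.0001, -0.0002]
```

Call:
play_rows(motion=[0,0,0,-0.03,0,0,1,0,0,0,-0.04,0,0,1,0,0,0,-0.04,0,0,1,0,0,0,-0.04,0,0,1,0,0,0,-0.04,0,0,1,0,0,0,-0.02,0,0,1,0.026,0.006,-0.086,0,0,0.02,1,0.026,0.006,-0.086,0,0,0.02,1,0.026,0.006,-0.086,0,0,0.02,1,0.026,0.006,-0.086,0,0,0.02,1,0.026,0.006,-0.086,0,0,0.02,1,0.026,0.006,-0.086,0,0,0.02,1,0,0,0,0,0,0,1])

```text
clock: 8.35
eef_pos: [484.7, -121.4, 231.7]
eef_rot: [-1.551, 1.04, -0.025]
wrist_force: [-0.8, -0.8, -2.3]
finger_gap: 39.0
```

```bash
cat >> h.py <<'E'
V=veeR(-0.034);O=np.array([560,-7,112.])
VT=np.array([-V[:,2],-V[:,0],np.cross(-V[:,2],-V[:,0])]).T
def vw(x,y,z): return O+V@np.array([x,y,z],float)
E
python3 - <<'E'
from h import *
plan(vw(0,0,60-19+20),VT)
p,Rm,s=pose();print(s["wrist_force"],s["finger_gap"]); rowsim(vw(0,0,61),VT,4)
E
```

```text
clock 8.35 pos [ 484.7 -121.4  231.7] total shift world [ 44.8 115.4 -66.9] dist 140.7 ang deg 0.8
tool shift mm [ 78.9  -0.  116.5] rotvec [-0.012   0.0047  0.0069]
[-0.78409588 -0.8392773  -2.26901622] 39.04561099017245
[-0.003, 0.0012, 0.0017, 0.0197, -0.0, 0.0291]
[-0.003, 0.0012, 0.0017, 0.0197, -0.0001, 0.0291]
[-0.003, 0.0012, 0.0017, 0.0197, -0.0003, 0.0292]
[-0.003, 0.0012, 0.0017, 0.0196, -0.0004, 0.0292]
```

```bash
python3 - <<'E'
from h import *
look("d_wrist",["vee","stop","hinge","barrel","lens_end","lever_grip","hub","knob"])
E
```

```text
vee 0.73 [564.5 -14.5 109.6]
stop 0.69 [504.5  -9.8  49.6]
hinge 0.64 [592.2  58.6 173.1]
barrel 0.86 [ 475.4 -130.3  245.6]
lens_end 0.78 [ 541.6 -128.5  282.2]
lens_end 0.55 [502.7  -8.2  51.2]
lever_grip 0.24 [643.2  70.3 210.7]
hub 0.41 [644.8  68.1 208.4]
knob 0.71 [679.7  77.5 253.3]
```

View pics/d_wrist.png

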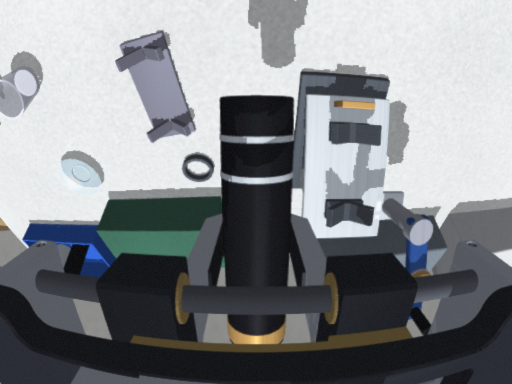

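```bash
python3 - <<'E'
from h import *
print(pose()[0])
o=look("d2",["vee","stop","barrel","lens_end","hinge"])
print(pose()[0])
d=np.load("pics/d2.npy")
m=masks_of("wrist","vee")[0]["region"];P,u,v=cloud("wrist",d,m)
Q=(P-O)@V;pl=Q[abs(Q[:,2]+43)<6];print(np.median(pl[:,2]))
for x0 in range(-90,100,20):
    s=pl[abs(pl[:,0]-x0)<10]
    if len(s)>20: print(x0,np.round(np.percentile(s[:,1],[2,98]),1))
m=masks_of("wrist","barrel")[0]["region"];P,u,v=cloud("wrist",d,m)
p,Rm,s=pose();B=(P-p)@Rm;print("barrel in tool",np.round(np.percentile(B,[1,5,50,95,99],axis=0),1))
E
```

```text
[ 486.35362651 -123.66340758  232.60434419]
vee 0.67 [561.5 -10.8 109. ]
stop 0.73 [500.2  -3.1  50.9]
barrel 0.62 [ 477.2 -130.9  247.4]
lens_end 0.89 [ 543.1 -127.8  284.2]
hinge 0.88 [588.1  63.6 173.9]
hinge 0.62 [560.6  -8.3 106.1]
[ 486.21202808 -123.34134456  232.72836902]
nan
barrel in tool [[-38.5 -67.7 -19.8]
 [-37.8 -57.9 -17.5]
 [-35.2  31.6  -0.6]
 [-25.7  78.4  16.5]
 [-18.8  82.4  18.8]]
  return _methods._mean(a, axis=axis, dtype=dtype,
  ret = ret.dtype.type(ret / rcount)
```

```bash
cat >> h.py <<'E'
def plate(cam,d):
    P,u,v=cloud(cam,d);Q=(P-O)@V
    k=(abs(Q[:,2]+43)<4)&(abs(Q[:,0])<110)&(abs(Q[:,1])<80);pl=Q[k];print("plate z",np.median(pl[:,2]),len(pl))
    for x0 in range(-90,100,20):
        s=pl[abs(pl[:,0]-x0)<10]
        if len(s)>20: print(x0,np.round(np.percentile(s[:,1],[1,99]),1))
    st=Q[(abs(Q[:,0]+85)<20)&(Q[:,2]>-20)&(Q[:,2]<5)&(abs(Q[:,1])<35)]
    print("stop",len(st),np.round(np.percentile(st,[5,50,95],axis=0),1) if len(st) else "")
    for xc in (-50,50):
        st=Q[(abs(Q[:,0]-xc)<20)&(Q[:,2]>-30)&(Q[:,2]<5)&(abs(Q[:,1])<40)]
        print("vee",xc,len(st),np.round(np.percentile(st,[2,50,98],axis=0),1) if len(st) else "")
E
python3 - <<'E'
from h import *
plate("wrist",np.load("pics/d2.npy"))
E
```

```text
plate z -43.957397561096194 8949
-90 [-54.5  55. ]
-70 [-54.8  55. ]
-50 [-54.7  55.4]
-30 [-55.4  54.4]
-10 [-55.3  53.8]
10 [-56.  54.]
30 [-56.2  76.4]
50 [-56.9  68.8]
70 [-55.2  66.3]
90 [-40.7  52.7]
stop 251 [[-88.2 -20.4 -14.1]
 [-84.6  -3.9  -6.1]
 [-81.1  16.9  -4.8]]
vee -50 1018 [[-62.1 -31.2 -25.9]
 [-50.8   3.3 -13.2]
 [-39.2  26.8  -3.7]]
vee 50 935 [[ 37.3 -32.2 -26.4]
 [ 47.7   1.9 -14.1]
 [ 60.8  26.1  -3.7]]
```

```bash
sed -i 's/veeR(-0.034);O=np.array(\[560,-7,112.\])/veeR(-0.04);O=np.array([560,-8.5,111.5])/' h.py; python3 - <<'E'
from h import *
plan(vw(10,0,35),VT)
rowsim(vw(10,0,35),VT,5)
E
```

```text
clock 9.2 pos [ 486.2 -123.3  232.8] total shift world [ 65.  115.2 -86. ] dist 157.7 ang deg 0.6
tool shift mm [105.4  -7.8 117.1] rotvec [-0.0065  0.0064  0.0063]
[-0.0013, 0.0013, 0.0013, 0.0211, -0.0016, 0.0234]
[-0.0013, 0.0013, 0.0013, 0.021, -0.0016, 0.0234]
[-0.0013, 0.0013, 0.0013, 0.021, -0.0017, 0.0235]
[-0.0013, 0.0013, 0.0013, 0.021, -0.0017, 0.0235]
[-0.0013, 0.0013, 0.0013, 0.021, -0.0018, 0.0235]
```

Call:
play_rows(motion=[-0.007,0.006,0.006,0.005,-0.002,0.035,1,0,0,0,0.01,-0.002,0.035,1,0,0,0,0.02,-0.002,0.03,1,0,0,0,0.035,-0.002,0.017,1,0,0,0,0.03,0,0,1,0,0,0,0,0,0,1,0,0,0,0,0,0,1])

```text
clock: 9.9
eef_pos: [550.8, -4.7, 150.2]
eef_rot: [-1.571, 1.042, -0.041]
wrist_force: [1.2, 0.5, -2.0]
finger_gap: 39.3
```

```bash
python3 - <<'E'
from h import *
plan(vw(7,0,-18),VT)
print(read_state()["wrist_force"])
look("e",[]);plate("wrist",np.load("pics/e.npy"))
plan(vw(7,0,-18),VT)
E
```

```text
clock 9.9 pos [550.8  -4.7 150.2] total shift world [ 24.3  -4.4 -50.8] dist 56.5 ang deg 0.3
tool shift mm [56.2  4.5 -3.4] rotvec [-0.0005 -0.0005  0.0049]
[ 1.19967825  0.48878778 -1.96031224]
plate z -43.560590452505735 8142
-90 [-52.9  56.6]
-70 [-53.7  56.9]
-50 [-53.5  56.8]
-30 [-54.   56.8]
-10 [-53.7  56.4]
10 [-53.8  56.3]
30 [-54.   79.1]
50 [-55.3  79.4]
90 [-33.7  39.5]
stop 646 [[-88.1 -17.6 -10.4]
 [-83.7   0.6  -5.7]
 [-80.   17.9  -4.4]]
vee -50 223 [[-62.1 -30.8  -8.5]
 [-50.8 -27.5  -4.9]
 [-38.8 -24.9  -2.4]]
vee 50 15 [[ 54.6 -26.4  -5.1]
 [ 58.7 -25.3  -4.2]
 [ 60.7 -24.5  -3.1]]
clock 9.95 pos [550.6  -4.9 150.4] total shift world [ 24.4  -4.2 -50.9] dist 56.6 ang deg 0.3
tool shift mm [56.4  4.5 -3.2] rotvec [-0.0008 -0.0007  0.0051]
```

View pics/e.png

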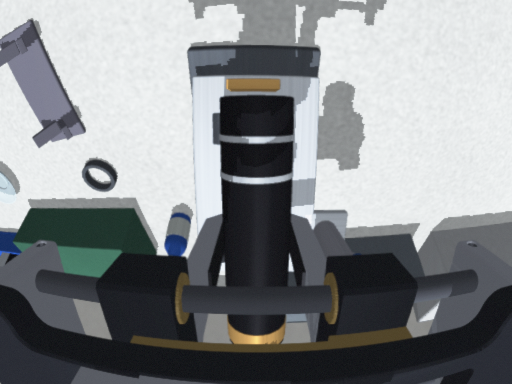

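Call:
play_rows(motion=[0,0,0.004,0.015,0.001,-0.001,1,0,0,0,0.012,0.001,-0.001,1,0,0,0,0.01,0,0,1,0,0,0,0.007,0,0,1,0,0,0,0,0,0,1])

```text
clock: 10.45
eef_pos: [572.6, -9.6, 114.9]
eef_rot: [-1.572, 1.039, -0.044]
wrist_force: [-1.5, -0.5, -3.0]
finger_gap: 39.2
```

```bash
python3 - <<'E'
from h import *
plan(vw(5,0,-19),VT);s=read_state();print(V.T@s["wrist_force"],s["moment"])
E
```

```text
clock 10.45 pos [572.6  -9.6 114.9] total shift world [  1.2   0.6 -17.3] dist 17.4 ang deg 0.5
tool shift mm [15.6  7.8  0.6] rotvec [-0.0029 -0.0022  0.0083]
[-2.77981656 -0.53176522 -1.90948809] [0.07779927 0.51435292 0.03165422]
```

Call:
play_rows(motion=[0,0,0.008,0.005,0.003,0,1,0,0,0,0.004,0.002,0,1,0,0,0,0.003,0,0,1,0,0,0,0,0,0,1])

```text
clock: 10.85
eef_pos: [574.5, -9.7, 101.7]
eef_rot: [-1.572, 1.047, -0.044]
wrist_force: [-0.2, -0.3, -3.4]
finger_gap: 39.5
```

```bash
python3 - <<'E'
from h import *
plan(vw(5,0,-19),VT);s=read_state();print(V.T@s["wrist_force"],s["moment"])
E
```

```text
clock 10.85 pos [574.5  -9.7 101.7] total shift world [-0.7  0.7 -4.1] dist 4.2 ang deg 0.2
tool shift mm [3.2 2.7 0.6] rotvec [-0.0029 -0.0022  0.0004]
[-1.84489862 -0.34418787 -2.84221827] [0.07122408 0.49634451 0.00690809]
```

Call:
play_rows(motion=[0,0,0,0.0015,0,0,1,0,0,0,0.0015,0,0,1,0,0,0,0,0,0,1])

```text
clock: 11.15
eef_pos: [575.9, -9.1, 100.2]
eef_rot: [-1.571, 1.046, -0.043]
wrist_force: [0.3, 0.8, -2.6]
finger_gap: 39.3
```

```bash
python3 - <<'E'
from h import *
plan(vw(5,0,-19),VT);s=read_state();print(V.T@s["wrist_force"],s["moment"])
E
```

```text
clock 11.15 pos [575.9  -9.1 100.2] total shift world [-2.1  0.1 -2.6] dist 3.4 ang deg 0.2
tool shift mm [ 1.2  3.1 -0. ] rotvec [-0.0026 -0.0014  0.001 ]
[-1.08330862  0.83882715 -2.39895654] [ 0.00593674  0.52935486 -0.00761513]
```

Call:
play_rows(motion=[0,0,0,0.001,0.002,0,1,0,0,0,0.001,0.002,0,1,0,0,0,0,0,0,1])

```text
clock: 11.45
eef_pos: [576.1, -9.1, 100.2]
eef_rot: [-1.571, 1.037, -0.043]
wrist_force: [-0.1, 0.2, -3.1]
finger_gap: 39.4
```

```bash
python3 - <<'E'
from h import *
plan(vw(2.5,0,-19),VT);s=read_state();print(V.T@s["wrist_force"],s["moment"])
look("f",[]);d=np.load("pics/f.npy")
p,Rm,s=pose()
for m in masks_of("wrist","barrel")[:1]:
    P,u,v=cloud("wrist",d,m["region"]);Q=(P-O)@V;print("barrel in vee",np.round(np.percentile(Q,[1,5,50,95,99],axis=0),1))
plate("wrist",d)
E
```

```text
clock 11.45 pos [576.1  -9.1 100.2] total shift world [-4.4  0.2 -3.9] dist 5.9 ang deg 0.6
tool shift mm [ 1.1  5.8 -0. ] rotvec [-0.0027 -0.0017  0.0104]
[-1.61464211  0.2015749  -2.64867238] [0.17052724 0.56933666 0.02719983]
barrel in vee [[-74.2 -18.8   4.8]
 [-70.3 -16.9   8.5]
 [-24.5  -0.4  17.3]
 [ 65.4  16.3  19.8]
 [ 74.9  18.3  20.3]]
plate z -43.9050883009112 12801
-90 [-52.9  56.7]
-70 [-53.1  56.6]
-50 [-53.6  57. ]
-30 [-53.4  56.5]
-10 [-53.9  56.3]
10 [-54.   56.6]
30 [-54.1  79.3]
50 [-54.6  79.3]
stop 1136 [[-87.7 -18.1 -11. ]
 [-83.7   0.6  -6. ]
 [-80.1  18.3  -4.6]]
vee -50 1469 [[-62.2 -30.   -8.9]
 [-50.6  19.   -5.6]
 [-38.6  30.    4. ]]
vee 50 248 [[ 33.6 -25.9 -15.4]
 [ 39.3 -20.   -6.3]
 [ 66.6  24.9   4.1]]
```

View pics/f.png

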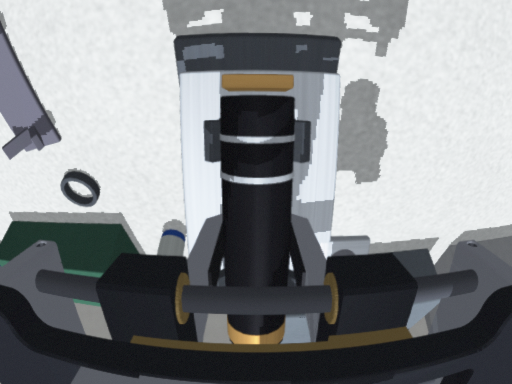

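Call:
play_rows(motion=[0,0,0.01,0,0.004,0,1,0,0,0,0,0.004,0,1])

```text
clock: 11.75
eef_pos: [571.3, -9.1, 97.9]
eef_rot: [-1.571, 1.041, -0.044]
wrist_force: [15.9, 1.1, 9.2]
finger_gap: 39.3
```

```bash
cat >>h.py <<'E'
def binv(tag,names=()):
    look(tag,names);d=np.load(f"pics/{tag}.npy")
    for m in masks_of("wrist","barrel")[:2]:
        P,u,v=cloud("wrist",d,m["region"]);Q=(P-O)@V;print("barrel in vee",np.round(np.percentile(Q,[1,5,50,95,99],axis=0),1).tolist())
def st(*t):
    plan(vw(*t),VT);s=read_state();print("F vee",V.T@s["wrist_force"],"M",s["moment"],"gap",s["finger_gap"])
E
python3 - <<'E'
from h import *
st(2.5,0,-19);binv("g");st(2.5,0,-19)
E
```

```text
clock 11.75 pos [571.3  -9.1  97.9] total shift world [ 0.3  0.1 -1.6] dist 1.7 ang deg 0.4
tool shift mm [1.6 0.6 0.1] rotvec [-0.003  -0.0021  0.0061]
F vee [18.27938865  1.72002033  0.06144293] M [ 0.21641053 -3.22629232  0.06182299] gap 39.287523593019195
barrel in vee [[-79.3, -19.4, 3.2], [-75.3, -17.3, 8.6], [-28.7, -0.5, 17.8], [60.3, 16.5, 20.4], [69.6, 18.5, 21.0]]
clock 11.85 pos [571.4  -9.1  98.1] total shift world [ 0.3  0.1 -1.8] dist 1.8 ang deg 0.4
tool shift mm [1.7 0.7 0.1] rotvec [-0.0029 -0.002   0.0068]
F vee [ 9.7595662   0.59258969 -1.6190206 ] M [ 0.17249424 -1.52801764  0.03044759] gap 39.479793642566776
```

Call:
play_rows(motion=[0,0,0.006,0.0025,0,0,1,0,0,0,0.002,0,0,1])

```text
clock: 12.05
eef_pos: [573.7, -9.0, 96.8]
eef_rot: [-1.572, 1.044, -0.044]
wrist_force: [-28.6, -0.8, 32.2]
finger_gap: 39.4
```

```bash
python3 - <<'E'
from h import *
st(2.5,0,-19)
E
```

```text
clock 12.05 pos [573.7  -9.   96.8] total shift world [-2.   0.1 -0.5] dist 2.1 ang deg 0.2
tool shift mm [-0.6  2.  -0. ] rotvec [-0.0024 -0.002   0.003 ]
F vee [-8.59799643 -1.89498193 42.20199344] M [-0.37962572  1.72692401 -0.22411137] gap 39.41835992472621
```

Call:
play_rows(motion=[0,0,0,-0.001,0,0,1,0,0,0,0,0.003,0,1,0,0,0,0,0.002,0,1])

```text
clock: 12.35
eef_pos: [572.4, -9.2, 99.0]
eef_rot: [-1.573, 1.032, -0.045]
wrist_force: [6.5, 2.1, 1.3]
finger_gap: 39.3
```

```bash
python3 - <<'E'
from h import *
st(2.5,0,-19)
E
```

```text
clock 12.35 pos [572.4  -9.2  99. ] total shift world [-0.7  0.2 -2.7] dist 2.8 ang deg 0.9
tool shift mm [2.  2.  0.2] rotvec [-0.0026 -0.0026  0.0147]
F vee [ 6.25653034  2.38438844 -2.07514701] M [ 0.30304073 -1.09093479  0.08647349] gap 39.330900378982996
```

Call:
play_rows(motion=[0,0,0.012,0.001,0.0005,0,1,0,0,0,0,0,0,-0.3,0,0,0,0,0,0,-0.3,0,0,0,0,0,0,-0.3,0,0,0,0,0,0,-0.3,0,0,0,0,0,0,-0.3])

```text
clock: 12.95
eef_pos: [571.8, -9.2, 97.0]
eef_rot: [-1.573, 1.045, -0.045]
wrist_force: [0.3, -0.5, 0.1]
finger_gap: 61.2
```

```bash
python3 - <<'E'
from h import *
st(2.5,0,-19);binv("i",["vee","stop","barrel"]);st(2.5,0,-19)
E
```

```text
clock 12.95 pos [571.8  -9.2  97. ] total shift world [-0.2  0.3 -0.8] dist 0.8 ang deg 0.2
tool shift mm [0.6 0.5 0.3] rotvec [-0.0026 -0.0027  0.0017]
F vee [ 0.37587827 -0.50646207 -0.06010883] M [0.03579347 0.22171265 0.02213384] gap 61.20155433033598
stop 0.93 [502.5  -4.9  52.2]
barrel 0.96 [562.2 -12.2 109.7]
barrel 0.24 [502.   -4.9  47.5]
barrel in vee [[-78.9, -19.3, 3.8], [-75.1, -17.1, 8.3], [-28.9, -0.3, 17.3], [60.0, 16.4, 19.8], [69.1, 18.4, 20.4]]
clock 13.2 pos [572.   -9.3  97.2] total shift world [-0.3  0.3 -0.9] dist 1.0 ang deg 0.2
tool shift mm [0.6 0.7 0.3] rotvec [-0.0026 -0.0027  0.002 ]
F vee [-0.11032052 -0.22802479  0.26434238] M [0.04632838 0.25576043 0.0318558 ] gap 61.329627947582935
```

View pics/i.png

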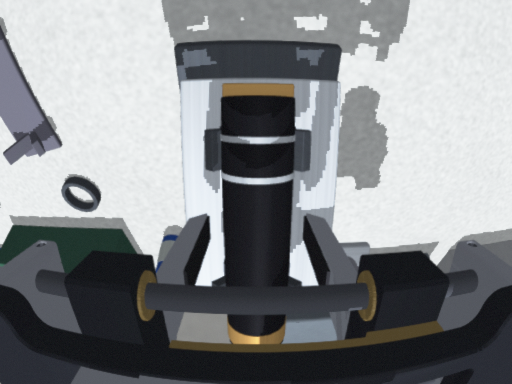

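Call:
play_rows(motion=[0,0,0,-0.01,0,0,-0.3,0,0,0,-0.03,0,0,-0.3,0,0,0,-0.04,0,0,-0.3,0,0,0,-0.04,0,0,-0.3,0,0,0,-0.04,0,0,-0.3,0,0,0,0,0,0,-0.3,0,0,0,0,0,0,-0.3])

```text
clock: 13.9
eef_pos: [486.6, -5.4, 243.3]
eef_rot: [-1.574, 1.044, -0.046]
wrist_force: [-0.3, -0.2, -1.6]
finger_gap: 61.2
```

```bash
python3 - <<'E'
from h import *
for c in ["scene","top","wrist"]:
    im,d=camera(c); cv2.imwrite(f"pics/j_{c}.png",im); np.save(f"pics/j_{c}.npy",d)
    for n in ["hinge","knob","hub","clutch","lever_grip","barrel"]:
        for r in place_of(c,n)[:1]:
            w=T2w(c,r["at"]);print(c,n,round(r["conf"],2),np.round(w),"vee",np.round(V.T@(w-O),1))
st(0,0,100)
plate("wrist",np.load("pics/j_wrist.npy"))
E
```

```text
scene hinge 0.69 [507.  -5.  50.] vee [-76.9   1.4 -26.3]
scene knob 0.62 [677.  79. 256.] vee [170.8  91.6  68.3]
scene hub 0.68 [674.  80. 258.] vee [168.6  92.8  71.4]
scene clutch 0.81 [639.  72. 227.] vee [123.3  83.4  62.8]
scene lever_grip 0.74 [623.  -9. 255.] vee [126.5   1.8  92.5]
scene barrel 0.78 [ 253. -463.   21.] vee [-295.1 -466.6   65.4]
top hinge 0.74 [590.  55. 169.] vee [52.5 65.  36.3]
top hub 0.49 [643.  72. 214.] vee [120.5  84.   48.5]
top clutch 0.62 [634.  71. 227.] vee [119.4  82.3  64.7]
top lever_grip 0.72 [625. -14. 257.] vee [129.2  -2.8  93. ]
top barrel 0.82 [561.  -8. 114.] vee [2.5 0.7 1.9]
wrist hinge 0.72 [ 727. -120.   -3.] vee [  91.6 -104.3 -184.7]
wrist knob 0.61 [678.  77. 255.] vee [170.3  89.6  66.8]
wrist clutch 0.4 [677.  81. 255.] vee [169.7  94.5  67.3]
wrist lever_grip 0.6 [622.  -4. 255.] vee [125.    7.   93.1]
wrist barrel 0.81 [561. -13. 113.] vee [ 1.4 -4.7  0.5]
clock 14.95 pos [486.9  -5.4 242.5] total shift world [ 23.1  -1.1 -44.4] dist 50.1 ang deg 0.2
tool shift mm [50.1  2.2 -0. ] rotvec [-0.0025 -0.0031  0.0016]
F vee [ 0.71509237  0.34914118 -0.3853666 ] M [-0.00537054  0.19350558  0.01027586] gap 61.25130019033591
plate z -43.669670729570356 6811
-90 [-53.2  57.4]
-70 [-53.6  56.4]
-50 [-52.8  56.8]
-30 [-54.4  56.9]
-10 [-53.7  56.4]
10 [-54.3  55.7]
30 [-53.7  78.1]
50 [-54.5  78.3]
70 [-54.2  60.7]
90 [-54.8  55.4]
stop 237 [[-87.2 -19.4  -6.9]
 [-83.8  -2.1  -5.6]
 [-77.9  17.9   3. ]]
vee -50 429 [[-62.6 -30.5  -9. ]
 [-50.2 -19.6  -5.3]
 [-35.7  29.5   3.9]]
vee 50 384 [[ 37.6 -30.7 -11.7]
 [ 47.9 -19.6  -5.5]
 [ 61.4  29.2   4.4]]
```

View pics/j_wrist.png

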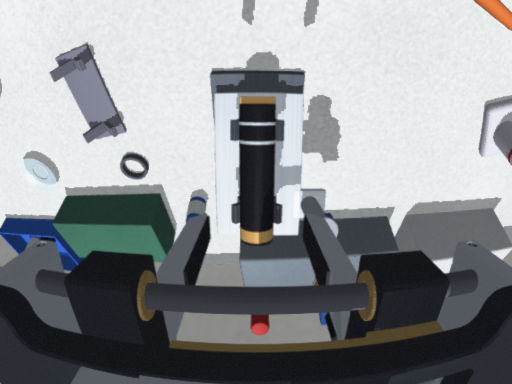

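```bash
python3 - <<'E'
from h import *
print(np.round(read_state()["joints"],3))
st(170.5,90.6,140);rowsim(vw(170.5,90.6,140),VT,5)
E
```

```text
[-0.102 -0.164  2.015  0.04   0.767 -1.651]
clock 14.95 pos [486.9  -5.4 242.5] total shift world [154.3  84.3  75.5] dist 191.3 ang deg 0.2
tool shift mm [  10.1 -168.1   90.9] rotvec [-0.0025 -0.0031  0.0016]
F vee [ 0.71509237  0.34914118 -0.3853666 ] M [-0.00537054  0.19350558  0.01027586] gap 61.25130019033591
[-0.0005, -0.0006, 0.0003, 0.002, -0.0336, 0.0182]
[-0.0005, -0.0006, 0.0003, 0.002, -0.0336, 0.0182]
[-0.0005, -0.0006, 0.0003, 0.002, -0.0336, 0.0181]
[-0.0005, -0.0006, 0.0003, 0.002, -0.0336, 0.0181]
[-0.0005, -0.0006, 0.0003, 0.002, -0.0337, 0.0181]
```

Call:
play_rows(motion=[0,0,0,0,-0.033,0.018,-0.3,0,0,0,0.002,-0.033,0.018,-0.3,0,0,0,0.002,-0.033,0.018,-0.3,0,0,0,0.002,-0.033,0.018,-0.3,0,0,0,0.002,-0.033,0.018,-0.3,0,0,0,0,0,0,-0.3,0,0,0,0,0,0,-0.3])

```text
clock: 15.65
eef_pos: [642.6, 81.6, 319.4]
eef_rot: [-1.574, 1.047, -0.048]
wrist_force: [0.3, -0.2, 0.3]
finger_gap: 61.3
```

```bash
python3 - <<'E'
from h import *
st(170.5,90.6,140)
look("k",[]);
for n in ["knob","hub","clutch","lever_grip","hinge"]:
    for r in place_of("wrist",n)[:2]:
        w=T2w("wrist",r["at"]);print(n,round(r["conf"],2),"vee",np.round(V.T@(w-O),1))
P,u,v=cloud("wrist",np.load("pics/k.npy"));Q=(P-O)@V
k=(Q[:,2]>60)&(Q[:,2]<95)&(abs(Q[:,0]-170)<25)&(abs(Q[:,1]-90)<25);print(k.sum(),np.round(np.percentile(Q[k],[2,50,98],axis=0),1) if k.any() else "")
st(170.5,90.6,140)
E
```

```text
clock 15.65 pos [642.6  81.6 319.4] total shift world [-1.4 -2.6 -1.4] dist 3.3 ang deg 0.3
tool shift mm [ 0.5  1.8 -2.7] rotvec [-0.0038 -0.004   0.0004]
F vee [ 0.42421459 -0.19404494  0.12432201] M [ 0.05085215  0.2356433  -0.002361  ] gap 61.28265255920457
knob 0.79 vee [166.8  93.2  65. ]
knob 0.21 vee [-1.9 -7.4 -0.4]
hub 0.97 vee [116.   82.6  46.3]
clutch 0.82 vee [118.   85.9  60.6]
lever_grip 0.86 vee [123.4   2.2  89.8]
hinge 0.79 vee [54.4 71.9 42.7]
396 [[160.7  83.4  62.3]
 [165.3  90.7  87.4]
 [174.5  97.5  89.2]]
clock 15.95 pos [642.1  80.9 320.2] total shift world [-0.9 -1.9 -2.2] dist 3.1 ang deg 0.4
tool shift mm [ 1.5  1.8 -2. ] rotvec [-0.0048 -0.0043  0.0016]
F vee [ 0.6076064  -0.49998928  0.28341915] M [0.03407616 0.27709991 0.05398278] gap 61.21013844664839
```

View pics/k.png

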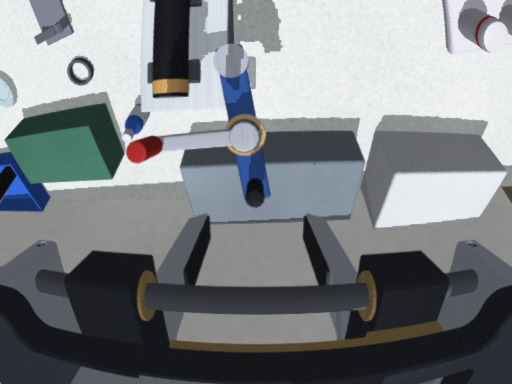

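Call:
play_rows(motion=[0,0,0,0.03,0.003,-0.002,-0.3,0,0,0,0.03,0.001,0,-0.3,0,0,0,0.015,0,0,-0.3,0,0,0,0,0,0,-0.3])

```text
clock: 16.35
eef_pos: [676.5, 76.1, 253.6]
eef_rot: [-1.572, 1.042, -0.049]
wrist_force: [0.9, 0.3, -0.3]
finger_gap: 61.3
```

```bash
python3 - <<'E'
from h import *
st(168,90.7,52)
E
```

```text
clock 16.35 pos [676.5  76.1 253.6] total shift world [  6.5   1.3 -13.1] dist 14.7 ang deg 0.5
tool shift mm [14.5  1.   1.6] rotvec [-0.006  -0.0045  0.005 ]
F vee [ 0.63976121  0.29582692 -0.70004511] M [ 0.05441782  0.22854621 -0.00878515] gap 61.31071220745669
```

Call:
play_rows(motion=[0,0,0.004,0.008,0.001,0.001,-0.3,0,0,0,0.005,0,0,-0.3,0,0,0,0.001,0,0,1,0,0,0,0,0,0,1,0,0,0,0,0,0,1,0,0,0,0,0,0,1,0,0,0,0,0,0,1], newtons=25)

```text
clock: 17.05
eef_pos: [683.1, 77.0, 244.9]
eef_rot: [-1.571, 1.041, -0.048]
wrist_force: [0.9, 0.0, -0.0]
finger_gap: 24.5
```

```bash
cat >> h.py <<'E'
H=np.array([50.,70.])
def arc(th1,n,zt,tot_rot=0.0,r=120.):
    """knob arc about hinge to strap angle th1 (dir angle = 0.349-joint)"""
    p,Rm,s=pose();q=V.T@(p-O);th0=np.arctan2(q[1]-H[1],q[0]-H[0]);r0=np.hypot(q[1]-H[1],q[0]-H[0])
    print("now vee",np.round(q,1),"r",round(r0,1),"dir",round(th0,3),"joint",round(0.349-th0,3),"F",np.round(V.T@s["wrist_force"],1),"gap",round(s["finger_gap"],1),"clk",round(s["clock"],2))
    rv=R.from_matrix(Rm.T@(VT@R.from_rotvec([tot_rot,0,0]).as_matrix())).as_rotvec()
    prev=q
    for i in range(1,n+1):
        t=th0+(th1-th0)*i/n;rr=r0+(r-r0)*i/n
        nx=np.array([H[0]+rr*np.cos(t),H[1]+rr*np.sin(t),q[2]+(zt-q[2])*i/n])
        Ri=Rm@R.from_rotvec(rv*(i-1)/n).as_matrix()
        print(np.round(np.r_[rv/n,Ri.T@V@(nx-prev)/1000],4).tolist());prev=nx
E
python3 - <<'E'
from h import *
arc(-0.6,6,52,0.3)
E
```

```text
now vee [170.3  90.4  55.7] r 122.0 dir 0.168 joint 0.181 F [ 0.8  0.1 -0.4] gap 24.5 clk 17.05
[0.049, -0.0005, 0.0011, 0.0007, -0.0014, -0.0155]
[0.049, -0.0005, 0.0011, 0.0007, -0.0001, -0.0155]
[0.049, -0.0005, 0.0011, 0.0007, 0.0011, -0.0155]
[0.049, -0.0005, 0.0011, 0.0006, 0.0023, -0.0153]
[0.049, -0.0005, 0.0011, 0.0006, 0.0035, -0.015]
[0.049, -0.0005, 0.0011, 0.0006, 0.0046, -0.0147]
```

Call:
play_rows(motion=[0,0,0,0.002,0.001,0,1,0,0,0,0,0,0,1,0,0,0,0,0,0,1])

```text
clock: 17.35
eef_pos: [683.4, 77.2, 243.0]
eef_rot: [-1.571, 1.04, -0.047]
wrist_force: [0.6, -0.6, 0.4]
finger_gap: 15.2
```

```bash
python3 - <<'E'
from h import *
arc(-0.6,6,53,0.3)
E
```

```text
now vee [169.6  90.5  54. ] r 121.3 dir 0.17 joint 0.179 F [ 0.7 -0.5  0. ] gap 15.2 clk 17.35
[0.049, -0.0004, 0.0012, 0.0002, -0.0015, -0.0155]
[0.049, -0.0004, 0.0012, 0.0002, -0.0003, -0.0155]
[0.049, -0.0004, 0.0012, 0.0002, 0.0009, -0.0155]
[0.049, -0.0004, 0.0012, 0.0002, 0.0022, -0.0153]
[0.049, -0.0004, 0.0012, 0.0002, 0.0034, -0.0151]
[0.049, -0.0004, 0.0012, 0.0002, 0.0045, -0.0147]
```

Peg gripped (15 mm). Now I swing it.

Call:
play_rows(motion=[0.049,0,0.001,0,-0.001,-0.0155,1,0.049,0,0.001,0,0,-0.0155,1,0.049,0,0.001,0,0.001,-0.0155,1,0.049,0,0.001,0,0.002,-0.0155,1])

```text
clock: 17.75
eef_pos: [678.0, 17.2, 241.6]
eef_rot: [-1.359, 1.035, -0.037]
wrist_force: [5.1, 2.1, -1.6]
finger_gap: 15.7
```

```bash
python3 - <<'E'
from h import *
arc(-1.0,7,53,0.55)
E
```

```text
now vee [166.2  30.4  54.3] r 122.8 dir -0.328 joint 0.677 F [ 3.6  2.3 -3.9] gap 15.7 clk 17.75
[0.0487, 0.0008, 0.0016, 0.0001, 0.0024, -0.0115]
[0.0487, 0.0008, 0.0016, 0.0001, 0.0029, -0.0114]
[0.0487, 0.0008, 0.0016, 0.0001, 0.0034, -0.0112]
[0.0487, 0.0008, 0.0016, 0.0001, 0.0039, -0.011]
[0.0487, 0.0008, 0.0016, 0.0001, 0.0044, -0.0107]
[0.0487, 0.0008, 0.0016, 0.0002, 0.0049, -0.0105]
[0.0487, 0.0008, 0.0016, 0.0002, 0.0054, -0.0102]
```

Call:
play_rows(motion=[0.049,0,0.001,0,0.0025,-0.0115,1,0.049,0,0.001,0,0.003,-0.0115,1,0.049,0,0.001,0,0.0035,-0.011,1,0.049,0,0.001,0,0.004,-0.011,1,0.049,0,0.001,0,0.0045,-0.0105,1,0.049,0,0.001,0,0.005,-0.0105,1])

```text
clock: 18.35
eef_pos: [640.6, -40.1, 221.6]
eef_rot: [-1.046, 1.031, -0.036]
wrist_force: [3.4, -0.4, 0.3]
finger_gap: 15.6
```

```bash
python3 - <<'E'
from h import *
arc(-1.5,8,53,0.85)
E
```

```text
now vee [125.9 -28.4  54.5] r 124.2 dir -0.914 joint 1.263 F [ 3.1 -0.2 -1.4] gap 15.6 clk 18.35
[0.0411, 0.0015, 0.0014, 0.0, 0.0043, -0.008]
[0.0411, 0.0015, 0.0014, 0.0001, 0.0045, -0.0079]
[0.0411, 0.0015, 0.0014, 0.0001, 0.0047, -0.0077]
[0.0411, 0.0015, 0.0014, 0.0001, 0.005, -0.0075]
[0.0411, 0.0015, 0.0014, 0.0001, 0.0052, -0.0073]
[0.0411, 0.0015, 0.0014, 0.0001, 0.0054, -0.0071]
[0.0411, 0.0015, 0.0014, 0.0001, 0.0056, -0.0069]
[0.0411, 0.0015, 0.0014, 0.0002, 0.0058, -0.0067]
```

Call:
play_rows(motion=[0.041,0.001,0.001,0,0.0045,-0.008,1,0.041,0.001,0.001,0,0.0045,-0.008,1,0.041,0.001,0.001,0,0.005,-0.0075,1,0.041,0.001,0.001,0,0.005,-0.0075,1,0.041,0.001,0.001,0,0.005,-0.0075,1,0.041,0.001,0.001,0,0.0055,-0.007,1,0.041,0.001,0.001,0,0.0055,-0.007,1])

```text
clock: 19.05
eef_pos: [587.3, -63.2, 191.5]
eef_rot: [-0.747, 1.035, -0.048]
wrist_force: [2.1, -0.8, -1.2]
finger_gap: 15.5
```

```bash
python3 - <<'E'
from h import *
arc(-1.6,3,53,0.85)
E
```

```text
now vee [ 65.5 -53.5  54.6] r 124.5 dir -1.446 joint 1.795 F [ 1.2 -0.7 -2.1] gap 15.5 clk 19.05
[0.0065, 0.0022, 0.0038, 0.0004, 0.005, -0.0042]
[0.0065, 0.0022, 0.0038, 0.0005, 0.0051, -0.0039]
[0.0065, 0.0022, 0.0038, 0.0005, 0.0053, -0.0036]
```

Call:
play_rows(motion=[0,0.001,0.001,0,0.0045,-0.004,1,0,0,0,0,0.0045,-0.004,1,0,0,0,0,0.0035,-0.0035,1])

```text
clock: 19.35
eef_pos: [576.0, -62.4, 186.1]
eef_rot: [-0.745, 1.022, -0.052]
wrist_force: [58.0, 18.4, -7.9]
finger_gap: 16.0
```

```bash
python3 - <<'E'
from h import *
arc(-1.6,2,53,0.85)
E
```

```text
now vee [ 53.  -53.3  55.5] r 123.3 dir -1.546 joint 1.895 F [ 45.6  20.7 -35.5] gap 16.0 clk 19.35
[0.0066, 0.0074, 0.0109, 0.0012, 0.0034, -0.0014]
[0.0066, 0.0074, 0.0109, 0.0012, 0.0034, -0.0013]
```

Call:
play_rows(motion=[0,0,0,0,0,0,1,0,0,0,0,0,0,0.35,0,0,0,0,0,0,0.35,0,0,0,0,0,0,0.35,0,0,0,-0.01,0,0,0.35,0,0,0,-0.03,0,0,0.35,0,0,0,-0.03,0,0,0.35,0,0,0,-0.03,0,0,0.35,0,0,0,0,0,0,0.35,0,0,0,0,0,0,0.35])

```text
clock: 20.35
eef_pos: [519.1, -58.5, 275.3]
eef_rot: [-0.74, 1.023, -0.05]
wrist_force: [0.1, 0.4, 0.1]
finger_gap: 31.0
```

```bash
python3 - <<'E'
from h import *
arc(-1.6,1,150,0.85)
for c in ["scene","top","wrist"]:
    im,d=camera(c); cv2.imwrite(f"pics/l_{c}.png",im); np.save(f"pics/l_{c}.npy",d)
    for n in ["hinge","knob","hub","clutch","lever_grip","barrel","lens_end"]:
        for r in place_of(c,n)[:2]:
            w=T2w(c,r["at"]);print(c,n,round(r["conf"],2),"vee",np.round(V.T@(w-O),1))
im=cv2.imread("pics/l_scene.png");cv2.imwrite("pics/l_crop.png",cv2.resize(im[165:310,140:340],None,fx=4,fy=4,interpolation=cv2.INTER_CUBIC))
E
```

```text
now vee [ 48.2 -51.6 161.3] r 121.6 dir -1.586 joint 1.935 F [0.1 0.4 0. ] gap 31.0 clk 20.35
[0.0112, 0.0145, 0.0197, 0.0112, 0.0026, -0.0003]
scene hinge 0.59 vee [51.1 71.9 34. ]
scene knob 0.9 vee [ 47.2 -47.5  70.3]
scene hub 0.49 vee [50.  -1.2 46. ]
scene clutch 0.52 vee [52.2 -0.1 61.4]
scene lever_grip 0.64 vee [-25.6  13.2  94.1]
scene lever_grip 0.17 vee [-77.5   0.2 -26.4]
scene barrel 0.96 vee [ 1.5 -3.3 -0.2]
scene barrel 0.75 vee [-293.8 -468.7   65.7]
scene lens_end 0.82 vee [78.4  0.9  3.1]
scene lens_end 0.55 vee [-314.5 -539.8   77.7]
top hinge 0.95 vee [48.9 66.  38.3]
top hinge 0.75 vee [-107.8 -243.1  -68.3]
top knob 0.83 vee [ 51.8 -52.2  64.7]
top hub 0.72 vee [-143.7 -458.6  -39. ]
top hub 0.43 vee [47.9 -3.3 47.8]
top clutch 0.49 vee [49.5  2.  62.5]
top lever_grip 0.65 vee [ 3.5  4.8 -0.2]
top lever_grip 0.41 vee [-25.2  12.6  96.9]
top barrel 0.65 vee [ 2.4 -1.2  0.8]
top barrel 0.63 vee [-295.  -466.5   66.5]
top lens_end 0.72 vee [-316.5 -543.5   80.4]
top lens_end 0.61 vee [76.5 -1.4 -0.6]
wrist hinge 0.63 vee [50.  71.5 41. ]
wrist knob 0.92 vee [ 51.5 -48.9  66.2]
wrist knob 0.41 vee [48.  -2.3 43.7]
wrist clutch 0.61 vee [48.8  4.  62.8]
wrist clutch 0.5 vee [50.3 69.3 38.7]
wrist lever_grip 0.63 vee [-31.   11.6  93. ]
wrist lever_grip 0.36 vee [  90.  -112.5 -182.9]
wrist barrel 0.59 vee [ 1.3 -7.2 -2.9]
wrist lens_end 0.61 vee [79.7 -0.3 -1. ]
```

View pics/l_wrist.png

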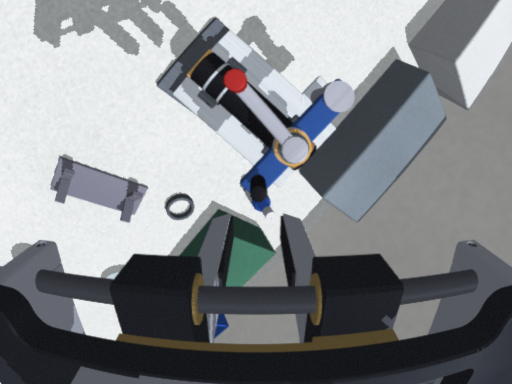

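View pics/l_crop.png

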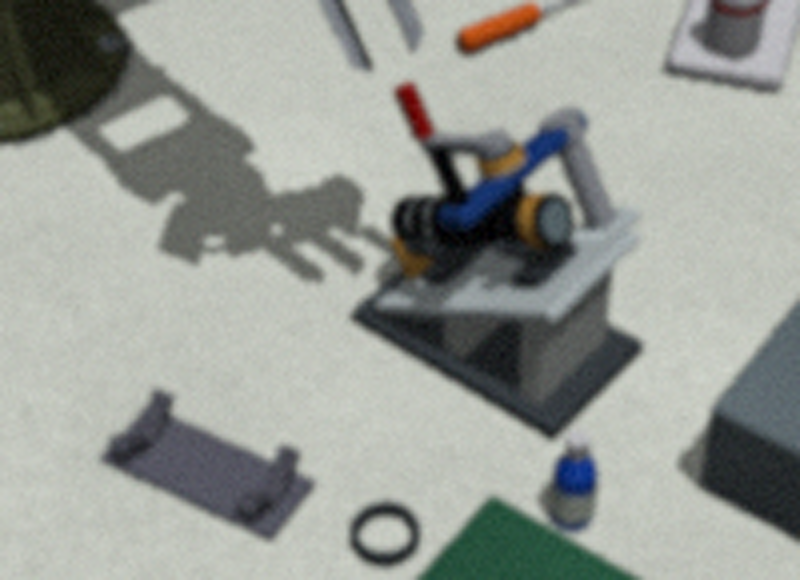

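Strap closed: the knob is seen at vee (50,-50) and the barrel is still home. The lever grip is at vee (-28,12). I'll straddle it with open fingers and push with the trailing pad only, so the click can snap away freely.

```bash
cat >> h.py <<'E'
def lev(rho,lead,z,n=0,rad=79.):
    l=np.array([-np.cos(rho),np.sin(rho)]);t=np.array([np.sin(rho),np.cos(rho)])
    q=np.array([50,0])+rad*l+lead*t
    tR=VT@R.from_rotvec([rho,0,0]).as_matrix();tp=vw(q[0],q[1],z)
    p,Rm,s=pose();c=V.T@(p-O);d=c[:2]-[50,0]
    rr=-R.from_matrix(VT.T@Rm).as_rotvec()[0]*-1
    L=np.array([-np.cos(rr),np.sin(rr)]);Tt=np.array([np.sin(rr),np.cos(rr)])
    F=V.T@s["wrist_force"]
    print("rho",round(rr,3),"rad",round(d@L,1),"lead",round(d@Tt,1),"z",round(c[2],1),"Ft",round(F[:2]@Tt,2),"Fl",round(F[:2]@L,2),"Fz",round(F[2],2),"Mx(axis)",round(float(V[:,2]@s["moment"]),3))
    plan(tp,tR)
    if n: rowsim(tp,tR,n)
E
python3 - <<'E'
from h import *
lev(0.16,0,130,6)
E
```

```text
rho 0.839 rad -37.2 lead -35.8 z 160.7 Ft 0.48 Fl -0.25 Fz 0.02 Mx(axis) 0.033
clock 21.55 pos [519.4 -58.5 274.7] total shift world [-48.1  66.1 -64.7] dist 104.2 ang deg 38.9
tool shift mm [ 28.6  99.2 -14.2] rotvec [-0.6786  0.0069  0.023 ]
[-0.1131, 0.0011, 0.0038, 0.0048, 0.0165, -0.0024]
[-0.1131, 0.0011, 0.0038, 0.0048, 0.0167, -0.0005]
[-0.1131, 0.0011, 0.0038, 0.0049, 0.0166, 0.0014]
[-0.1131, 0.0011, 0.0038, 0.005, 0.0163, 0.0033]
[-0.1131, 0.0011, 0.0038, 0.005, 0.0158, 0.0051]
[-0.1131, 0.0011, 0.0038, 0.0051, 0.0151, 0.0069]
```

Call:
play_rows(motion=[-0.113,0.001,0.004,0.003,0.0165,-0.002,-0.25,-0.113,0.001,0.004,0.005,0.0165,0,-0.25,-0.113,0.001,0.004,0.005,0.0165,0.0015,-0.25,-0.113,0.001,0.004,0.005,0.0165,0.003,-0.25,-0.113,0.001,0.004,0.005,0.016,0.005,-0.25,-0.113,0.001,0.004,0.005,0.015,0.007,-0.25,0,0,0,0,0,0,-0.25,0,0,0,0,0,0,-0.25])

```text
clock: 22.35
eef_pos: [469.3, 9.3, 210.0]
eef_rot: [-1.432, 1.047, -0.038]
wrist_force: [0.7, 1.0, 1.1]
finger_gap: 58.7
```

```bash
python3 - <<'E'
from h import *
lev(0.16,0,130)
look("m",[])
for n in ["lever_grip","clutch","hub"]:
    for r in place_of("wrist",n)[:2]:
        w=T2w("wrist",r["at"]);print(n,round(r["conf"],2),"vee",np.round(V.T@(w-O),1))
P,u,v=cloud("wrist",np.load("pics/m.npy"));Q=(P-O)@V
k=(Q[:,2]>80)&(Q[:,2]<118)&(abs(Q[:,0]+28)<25)&(abs(Q[:,1]-12)<25);print(k.sum(),np.round(np.percentile(Q[k],[2,50,98],axis=0),1) if k.any() else "")
E
```

```text
rho 0.138 rad 81.0 lead 3.0 z 131.0 Ft 1.21 Fl -0.98 Fz 0.65 Mx(axis) -0.03
clock 22.35 pos [469.3   9.3 210. ] total shift world [ 2.1 -1.6  0. ] dist 2.6 ang deg 1.3
tool shift mm [ 1.  -2.1 -1.3] rotvec [0.0225 0.001  0.0003]
lever_grip 0.84 vee [-29.1  11.   94.1]
clutch 0.88 vee [51.5  3.1 62. ]
clutch 0.34 vee [-27.2  13.1  93.5]
hub 0.94 vee [47.8 -0.1 44.1]
701 [[-38.5   1.5  81.7]
 [-33.5   9.9 110.8]
 [-22.6  17.7 112.5]]
```

View pics/m.png

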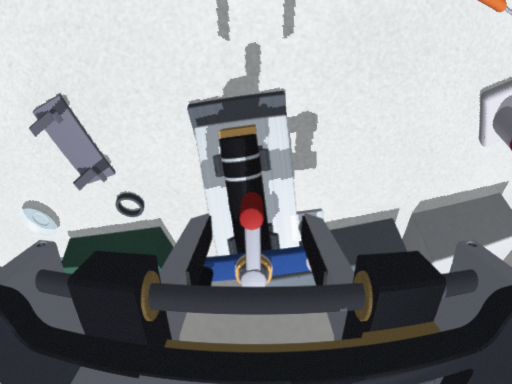

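Call:
play_rows(motion=[0,0,0,0.025,-0.001,-0.001,-0.25,0,0,0,0.015,0,0,-0.25,0,0,0,0.01,0,0,-0.25,0,0,0,0,0,0,-0.25])

```text
clock: 22.95
eef_pos: [497.4, 5.2, 167.7]
eef_rot: [-1.429, 1.043, -0.041]
wrist_force: [-0.0, -0.2, -0.1]
finger_gap: 59.0
```

```bash
python3 - <<'E'
from h import *
lev(0.12,0,76)
E
```

```text
rho 0.143 rad 77.4 lead 0.2 z 80.2 Ft -0.17 Fl 0.06 Fz -0.1 Mx(axis) -0.008
clock 22.95 pos [497.4   5.2 167.7] total shift world [ 0.4 -1.8 -4.6] dist 4.9 ang deg 1.3
tool shift mm [ 4.2  1.6 -2. ] rotvec [-0.0228 -0.0002  0.0041]
```

Call:
play_rows(motion=[0,0,0.004,0.004,0.002,0.005,-0.25,0,0,0,0,0,0.006,-0.25,0,0,0,0,0,0.005,-0.25])

```text
clock: 23.25
eef_pos: [500.7, 21.7, 165.4]
eef_rot: [-1.427, 1.046, -0.041]
wrist_force: [-0.1, 0.4, -0.2]
finger_gap: 58.6
```

```bash
python3 - <<'E'
from h import *
lev(0.14,18,76)
E
```

```text
rho 0.145 rad 78.7 lead 16.7 z 76.9 Ft 0.37 Fl 0.3 Fz -0.15 Mx(axis) 0.059
clock 23.25 pos [500.7  21.7 165.4] total shift world [ 0.2  1.  -0.9] dist 1.3 ang deg 0.3
tool shift mm [0.9 0.4 0.9] rotvec [-0.0048 -0.0006  0.001 ]
```

Call:
play_rows(motion=[0.04,0,0,0,-0.0005,0.004,-0.25,0.04,0,0,0,-0.0007,0.004,-0.25,0.04,0,0,0,-0.0007,0.0035,-0.25,0.04,0,0,0,-0.0007,0.0035,-0.25,0.04,0,0,0,-0.0007,0.0032,-0.25,0.04,0,0,0,-0.0007,0.0032,-0.25,0.04,0,0,0,-0.0007,0.0032,-0.25,0.04,0,0,0,-0.0007,0.0032,-0.25])

```text
clock: 24.05
eef_pos: [513.1, 51.0, 175.6]
eef_rot: [-1.097, 1.042, -0.04]
wrist_force: [0.2, -1.8, -0.9]
finger_gap: 58.8
```

```bash
python3 - <<'E'
from h import *
lev(0.5,20,76)
E
```

```text
rho 0.474 rad 80.2 lead 23.5 z 80.1 Ft -1.68 Fl -0.69 Fz -0.9 Mx(axis) -0.038
clock 24.05 pos [513.1  51.  175.6] total shift world [ 2.7 -2.2 -3.1] dist 4.7 ang deg 1.5
tool shift mm [ 4.1 -1.7 -1.5] rotvec [0.0258 0.0022 0.0047]
```

Call:
play_rows(motion=[0.045,0,0.003,0.003,-0.001,0.002,-0.25,0.045,0,0,0.001,-0.001,0.0025,-0.25,0.045,0,0,0,-0.001,0.003,-0.25,0.045,0,0,0,-0.001,0.003,-0.25])

```text
clock: 24.45
eef_pos: [523.3, 59.4, 178.7]
eef_rot: [-0.908, 1.042, -0.037]
wrist_force: [0.4, -1.2, -1.0]
finger_gap: 58.8
```

```bash
python3 - <<'E'
from h import *
lev(0.7,20,75)
E
```

```text
rho 0.66 rad 80.6 lead 21.5 z 77.9 Ft -1.0 Fl -0.59 Fz -1.1 Mx(axis) 0.037
clock 24.45 pos [523.3  59.4 178.7] total shift world [ 4.  -0.4 -1. ] dist 4.2 ang deg 2.3
tool shift mm [ 2.9 -2.5  1.6] rotvec [0.0396 0.004  0.0029]
```

Call:
play_rows(motion=[0.03,0,0.003,0.002,-0.001,0.0023,-0.25,0.03,0,0,0,-0.001,0.0023,-0.25])

```text
clock: 24.65
eef_pos: [528.1, 62.6, 180.1]
eef_rot: [-0.842, 1.044, -0.033]
wrist_force: [-0.4, -1.5, 0.2]
finger_gap: 58.8
```

```bash
python3 - <<'E'
from h import *
lev(0.75,20,75)
E
```

```text
rho 0.723 rad 80.4 lead 22.0 z 76.8 Ft -1.24 Fl -0.81 Fz 0.36 Mx(axis) 0.029
clock 24.65 pos [528.1  62.6 180.1] total shift world [ 2.2 -1.4 -0.8] dist 2.7 ang deg 1.6
tool shift mm [ 1.8 -2.   0.1] rotvec [ 0.027   0.0044 -0.    ]
```

Call:
play_rows(motion=[0.03,0,0,0.001,-0.001,0.002,-0.25,0.03,0,0,0,-0.001,0.002,-0.25])

```text
clock: 24.85
eef_pos: [532.1, 65.0, 182.1]
eef_rot: [-0.78, 1.044, -0.034]
wrist_force: [-0.6, -1.6, 0.5]
finger_gap: 58.5
```

```bash
python3 - <<'E'
from h import *
lev(0.8,20,75)
E
```

```text
rho 0.785 rad 80.4 lead 21.9 z 76.6 Ft -1.33 Fl -1.03 Fz 0.68 Mx(axis) 0.008
clock 24.85 pos [532.1  65.  182.1] total shift world [ 1.3 -1.7 -1. ] dist 2.4 ang deg 0.9
tool shift mm [ 1.6 -1.7 -0.7] rotvec [ 0.0149  0.0044 -0.0001]
```

Call:
play_rows(motion=[0.03,0,0,0.001,-0.001,0.002,-0.25,0.03,0,0,0,-0.001,0.002,-0.25])

```text
clock: 25.05
eef_pos: [535.9, 66.9, 184.1]
eef_rot: [-0.719, 1.045, -0.034]
wrist_force: [-2.5, -4.4, -1.4]
finger_gap: 58.9
```

```bash
python3 - <<'E'
from h import *
lev(0.85,20,75)
E
```

```text
rho 0.847 rad 80.4 lead 21.4 z 76.4 Ft -5.04 Fl -1.55 Fz -0.09 Mx(axis) 0.087
clock 25.05 pos [535.9  66.9 184.1] total shift world [ 0.7 -1.9 -1.2] dist 2.3 ang deg 0.3
tool shift mm [ 1.4 -1.5 -1.2] rotvec [ 0.003   0.0039 -0.0004]
```

Call:
play_rows(motion=[0.02,0,0,0,0,0.002,-0.25])

```text
clock: 25.15
eef_pos: [537.0, 68.2, 185.0]
eef_rot: [-0.7, 1.045, -0.036]
wrist_force: [-1.3, -6.9, -1.3]
finger_gap: 58.8
```

```bash
python3 - <<'E'
from h import *
lev(0.85,20,75)
E
```

```text
rho 0.868 rad 80.9 lead 21.6 z 76.7 Ft -5.65 Fl -4.28 Fz -0.67 Mx(axis) 0.109
clock 25.15 pos [537.   68.2 185. ] total shift world [-0.4 -3.2 -2.1] dist 3.8 ang deg 1.0
tool shift mm [ 1.6 -1.6 -3. ] rotvec [-0.0177  0.003  -0.0002]
```

Call:
play_rows(motion=[0.02,0,0,0,-0.001,0.002,-0.25])

```text
clock: 25.25
eef_pos: [538.4, 68.8, 185.9]
eef_rot: [-0.68, 1.046, -0.037]
wrist_force: [-3.0, -4.5, -2.2]
finger_gap: 59.2
```

```bash
python3 - <<'E'
from h import *
lev(0.85,20,75)
E
```

```text
rho 0.888 rad 80.8 lead 21.6 z 76.8 Ft -5.69 Fl -1.33 Fz -0.5 Mx(axis) 0.024
clock 25.25 pos [538.4  68.8 185.9] total shift world [-1.8 -3.7 -3. ] dist 5.1 ang deg 2.2
tool shift mm [ 1.8 -1.1 -4.7] rotvec [-0.0382  0.0016 -0.0005]
```

Call:
play_rows(motion=[0.02,0,0,0,-0.001,0.002,-0.25])

```text
clock: 25.35
eef_pos: [539.9, 69.4, 187.0]
eef_rot: [-0.66, 1.047, -0.038]
wrist_force: [-3.3, -0.3, -2.1]
finger_gap: 58.9
```

```bash
python3 - <<'E'
from h import *
lev(0.85,20,75)
E
```

```text
rho 0.909 rad 80.7 lead 21.8 z 76.9 Ft -3.36 Fl 2.05 Fz -0.2 Mx(axis) -0.036
clock 25.35 pos [539.9  69.4 187. ] total shift world [-3.3 -4.4 -4.1] dist 6.8 ang deg 3.4
tool shift mm [ 1.9 -0.6 -6.5] rotvec [-0.0591  0.0007 -0.0009]
```

Force fell, so it may be the click. I'll hold a row and look.

Call:
play_rows(motion=[0,0,0,0,0,0,-0.25])

```text
clock: 25.45
eef_pos: [539.9, 69.7, 187.1]
eef_rot: [-0.659, 1.047, -0.038]
wrist_force: [-1.3, -3.5, -2.2]
finger_gap: 58.9
```

```bash
python3 - <<'E'
from h import *
lev(0.85,20,75)
look("n",[])
for n in ["lever_grip","clutch","hub"]:
    for r in place_of("wrist",n)[:2]:
        w=T2w("wrist",r["at"]);q=V.T@(w-O);print(n,round(r["conf"],2),"vee",np.round(q,1),"phi",round(np.arctan2(q[1],50-q[0]),3))
lev(0.85,20,75)
E
```

```text
rho 0.91 rad 80.9 lead 22.0 z 77.1 Ft -3.82 Fl -1.5 Fz -1.37 Mx(axis) 0.05
clock 25.45 pos [539.9  69.7 187.1] total shift world [-3.3 -4.7 -4.2] dist 7.1 ang deg 3.4
tool shift mm [ 2.1 -0.8 -6.7] rotvec [-0.0595  0.0007 -0.0009]
lever_grip 0.93 vee [ 0.8 64.8 94.3] phi 0.921
lever_grip 0.61 vee [ 126.3 -285.7 -202.4] phi -1.832
clutch 0.9 vee [50.3  4.5 60.1] phi 1.633
rho 0.909 rad 80.8 lead 21.8 z 77.0 Ft -3.8 Fl -0.06 Fz -0.43 Mx(axis) 0.053
clock 25.65 pos [539.8  69.5 186.9] total shift world [-3.2 -4.5 -4. ] dist 6.8 ang deg 3.4
tool shift mm [ 2.  -0.8 -6.4] rotvec [-0.0587  0.0005 -0.001 ]
```

View pics/n.png

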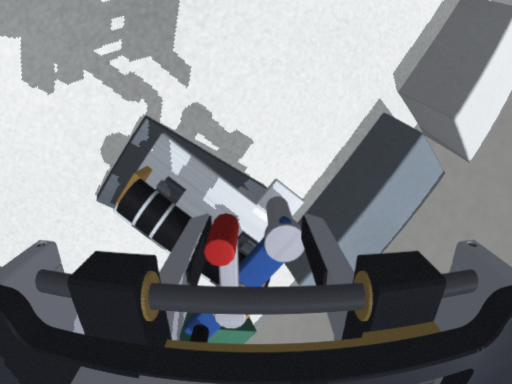

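Call:
play_rows(motion=[0.02,0,0,0,-0.001,0.002,-0.25])

```text
clock: 25.75
eef_pos: [541.4, 70.0, 187.8]
eef_rot: [-0.639, 1.048, -0.037]
wrist_force: [-2.5, 0.8, -2.1]
finger_gap: 58.9
```

```bash
python3 - <<'E'
from h import *
lev(0.85,20,75)
E
```

```text
rho 0.929 rad 80.5 lead 21.9 z 76.9 Ft -2.14 Fl 2.51 Fz -0.55 Mx(axis) -0.066
clock 25.75 pos [541.4  70.  187.8] total shift world [-4.9 -4.9 -4.9] dist 8.5 ang deg 4.5
tool shift mm [ 1.9 -0.2 -8.3] rotvec [-0.0793  0.0001 -0.0015]
```

Call:
play_rows(motion=[0.02,0,0,0,-0.001,0.002,-0.25])

```text
clock: 25.85
eef_pos: [543.6, 70.5, 189.2]
eef_rot: [-0.617, 1.047, -0.037]
wrist_force: [-0.7, -0.1, -0.6]
finger_gap: 59.1
```

```bash
python3 - <<'E'
from h import *
lev(0.85,20,75)
E
```

```text
rho 0.951 rad 80.0 lead 22.6 z 77.0 Ft -0.79 Fl 0.4 Fz -0.14 Mx(axis) 0.007
clock 25.85 pos [543.6  70.5 189.2] total shift world [-7.1 -5.5 -6.3] dist 10.9 ang deg 5.8
tool shift mm [  2.    0.6 -10.7] rotvec [-0.1011  0.0008 -0.0014]
```

```bash
python3 - <<'E'
from h import *
look("o",[])
for n in ["lever_grip","clutch"]:
    for r in place_of("wrist",n)[:1]:
        w=T2w("wrist",r["at"]);q=V.T@(w-O);print(n,round(r["conf"],2),"vee",np.round(q,1),"phi",round(np.arctan2(q[1],50-q[0]),3))
lev(0.85,20,75)
E
```

```text
lever_grip 0.86 vee [ 3.6 66.9 90.4] phi 0.965
clutch 0.75 vee [49.6  3.4 63.3] phi 1.455
rho 0.95 rad 79.8 lead 23.0 z 77.1 Ft 0.79 Fl -0.11 Fz -0.27 Mx(axis) -0.017
clock 26.0 pos [543.9  70.4 189.4] total shift world [-7.3 -5.4 -6.5] dist 11.2 ang deg 5.7
tool shift mm [  2.1   0.8 -10.9] rotvec [-0.0995  0.0014 -0.0009]
```

View pics/o.png

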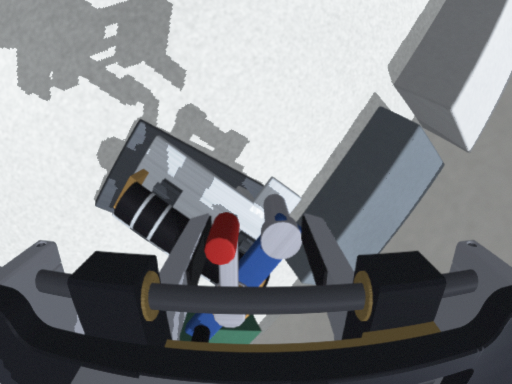

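Call:
play_rows(motion=[0.02,0,0,0,-0.001,0.002,-0.25])

```text
clock: 26.1
eef_pos: [545.9, 70.8, 190.7]
eef_rot: [-0.598, 1.046, -0.037]
wrist_force: [0.6, -0.4, -0.3]
finger_gap: 59.2
```

```bash
python3 - <<'E'
from h import *
lev(0.85,20,75)
camera("wrist")
look("p",[])
for n in ["lever_grip","clutch"]:
    for r in place_of("wrist",n)[:1]:
        w=T2w("wrist",r["at"]);q=V.T@(w-O);print(n,round(r["conf"],2),"vee",np.round(q,1),"phi",round(np.arctan2(q[1],50-q[0]),3))
lev(0.85,20,75)
E
```

```text
rho 0.97 rad 79.2 lead 23.6 z 77.2 Ft 0.09 Fl -0.57 Fz -0.58 Mx(axis) -0.002
clock 26.1 pos [545.9  70.8 190.7] total shift world [-9.3 -5.7 -7.8] dist 13.5 ang deg 6.9
tool shift mm [  2.2   1.6 -13.2] rotvec [-0.12    0.0019 -0.0007]
lever_grip 0.73 vee [13.3 74.1 88.5] phi 1.111
clutch 0.67 vee [46.9  2.6 61.1] phi 0.699
rho 0.969 rad 79.2 lead 23.5 z 77.2 Ft -0.57 Fl -0.12 Fz -0.56 Mx(axis) 0.03
clock 26.3 pos [545.9  70.7 190.6] total shift world [-9.3 -5.7 -7.7] dist 13.4 ang deg 6.8
tool shift mm [  2.1   1.6 -13.1] rotvec [-0.1195  0.0016 -0.0008]
```

View pics/p.png

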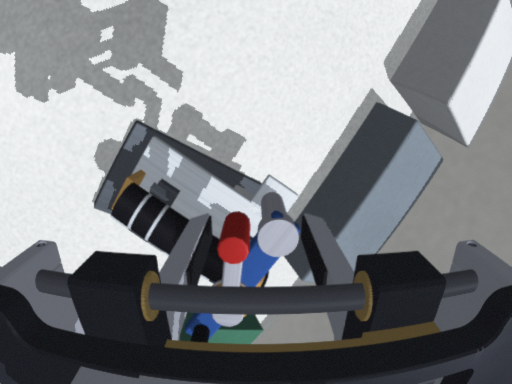

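It clicked: the red grip (px 235,240) has jumped off the left pad to φ≈1.11 (tight at about 0.82, plus 0.3) and the force is about 0. I'll retract straight back.

Call:
play_rows(motion=[0,0,0,-0.012,0,0,-0.25,0,0,0,-0.02,0,0,-0.25,0,0,0,-0.03,0,0,-0.25,0,0,0,-0.04,0,0,-0.25,0,0,0,-0.03,0,0,-0.25,0,0,0,0,0,0,-0.25,0,0,0,0,0,0,-0.25])

```text
clock: 27.0
eef_pos: [474.8, 73.2, 312.6]
eef_rot: [-0.598, 1.045, -0.035]
wrist_force: [0.2, -0.2, 0.1]
finger_gap: 58.7
```

```bash
python3 - <<'E'
from h import *
lev(0.97,20,150)
acc=[]
for c in ["scene","top","wrist"]:
    im,d=camera(c); cv2.imwrite(f"pics/q_{c}.png",im); np.save(f"pics/q_{c}.npy",d)
    for n in ["hinge","knob","hub","lever_grip","barrel","lens_end"]:
        for r in place_of(c,n)[:2]:
            w=T2w(c,r["at"]);q=V.T@(w-O);print(c,n,round(r["conf"],2),"vee",np.round(q,1),"phi",round(np.arctan2(q[1],50-q[0]),3))
P,u,v=cloud("wrist",np.load("pics/q_wrist.npy"));Q=(P-O)@V
k=(Q[:,2]>85)&(Q[:,2]<112)&(abs(Q[:,0]-13)<25)&(abs(Q[:,1]-72)<25);print(k.sum(),np.round(np.percentile(Q[k],[2,50,98],axis=0),1) if k.any() else "")
im=cv2.imread("pics/q_scene.png");cv2.imwrite("pics/q_crop.png",cv2.resize(im[165:310,140:340],None,fx=4,fy=4,interpolation=cv2.INTER_CUBIC))
print(read_state()["clock"],read_state()["wrist_force"])
E
```

```text
rho 0.969 rad 79.2 lead 22.9 z 218.4 Ft 0.12 Fl -0.29 Fz -0.02 Mx(axis) 0.056
clock 27.0 pos [474.8  73.2 312.6] total shift world [ 32.2  -3.  -60.3] dist 68.4 ang deg 0.2
tool shift mm [68.4 -0.2 -3. ] rotvec [ 0.001   0.0032 -0.0006]
scene hinge 0.61 vee [52.1 74.9 33.1] phi 1.599
scene knob 0.8 vee [ 48.1 -49.   72.1] phi -1.533
scene hub 0.54 vee [49.9 -0.5 44.4] phi -1.392
scene lever_grip 0.63 vee [19.4 68.3 99.5] phi 1.15
scene barrel 0.88 vee [ 1.6 -2.6  1.7] phi -0.054
scene barrel 0.79 vee [-292.6 -469.5   65.5] phi -0.94
scene lens_end 0.8 vee [-316.4 -541.1   78.3] phi -0.976
scene lens_end 0.69 vee [-111.1 -239.1  -68.6] phi -0.978
top hinge 0.83 vee [51.8 65.1 38.3] phi 1.598
top hinge 0.19 vee [-0.3  4.6  1.7] phi 0.092
top knob 0.97 vee [ 51.9 -52.4  65.3] phi -1.607
top hub 0.71 vee [-83.4  -2.7 -23.2] phi -0.02
top hub 0.65 vee [48.3 -0.3 49.3] phi -0.196
top lever_grip 0.62 vee [-1.7  3.1 -1.8] phi 0.06
top lever_grip 0.6 vee [17.5 70.9 94.4] phi 1.141
top barrel 0.64 vee [2.8 1.4 1.1] phi 0.029
top barrel 0.57 vee [-294.6 -466.3   66.2] phi -0.934
top lens_end 0.75 vee [-317.1 -545.3   81.7] phi -0.978
wrist hinge 0.62 vee [50.5 71.3 41.9] phi 1.578
wrist knob 0.73 vee [ 47.6 -48.4  68.6] phi -1.521
wrist hub 0.64 vee [47.3 -1.4 45. ] phi -0.482
wrist lever_grip 0.7 vee [13.7 74.6 93.1] phi 1.118
wrist lever_grip 0.51 vee [53.9 70.9 41.9] phi 1.626
wrist barrel 0.72 vee [ 2.3 -6.9 -2.9] phi -0.143
wrist barrel 0.44 vee [-80.    0.5 -22.3] phi 0.004
wrist lens_end 0.6 vee [79.6 -0.8 -2.9] phi -3.116
294 [[  4.9  63.9  87.3]
 [ 12.4  73.6 110.6]
 [ 20.9  79.8 111.8]]
28.05 [-0.35624023 -0.34962073  0.63227017]
```

View pics/q_crop.png

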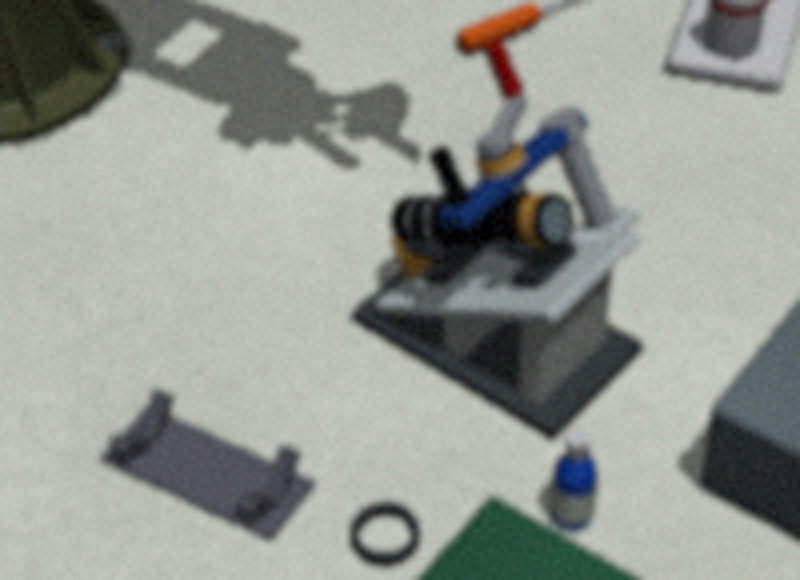

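View pics/q_wrist.png

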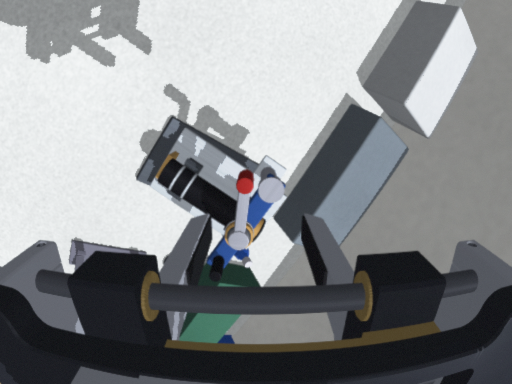

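```bash
python3 -c "
from cell import *
print(sign_off())"
```

```text
the job is handed in; nothing more can be done
None
```

I took the barrel from its rest, laid it in the vee with the lens end uphill and the lower end against the brass stop, and let go. I then swung the strap to its stop by the knob. I pushed the lever clockwise with one finger pad until the clutch clicked once, stopped there, backed the arm off clear of everything, and handed the job in at about 28 s of the 72 s. The hand-in gave no verdict.

**What the last checks showed:**
- **Barrel:** the overhead and side cameras put its middle within about 3 mm of home, and the wrist camera puts the lens end 80 mm uphill. After I let go, the depth image showed its lower end within about 1 mm of the stop.
- **Strap:** the knob was seen at about (50, -50) mm in the vee's frame, which is where it belongs when closed. The wrist force had jumped to over 45 N when it reached its stop.
- **Lever:** the push force rose from about 1.3 N to 5.7 N, fell to about 0, and the grip then jumped off the pad by itself. It rested about 0.3 rad past where it became tight, close to the 0.30 rad notch. The wrist force afterwards was about 0.

**What disagreed or was not checked:**
- **Sideways position:** after handling, the wrist-camera network put the barrel's middle 5 to 7 mm to one side. The depth image after release showed it centred to within about 0.5 mm, as did the other two cameras to within 3 mm, so I took the wrist value as a bias.
- **Pad force:** I could not measure how hard the strap's pad presses on the barrel. I infer it is tight from the torque curve and the click.

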